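Hang two chromed trap bends on the drain rack

TASK

Turn the drain rack by its T-bar, without spinning it, until its two empty prongs face the robot's side of the bench, one each side of straight ahead; then hang the two chromed trap bends that stand among the fittings on those prongs, one on each, mouths down. The bends are thin plated tube that dents: grip them as lightly as the gripper can, set them down on the wires without dropping or forcing them, and leave the bends that already hang and everything else on the bench as they are.

Things in the scene. Friction and masses are not known exactly. Their poses are not given: they have to be found in the camera images.
- bend_1_mid (a point): First bend to hang: an upside-down U of thin chromed 32 mm tube standing on its two slip nuts (each 40 mm across, 20 mm high), 96 mm tall, 116 mm long; legs 76 mm apart between centres, gap 44 mm, between nuts 36 mm. About 0.25 kg. Point: half-way up, 48 mm over its underside; x leg to leg, y across the tube. Tube centre at the crown (top) is 32 mm above the point, its underside 16 mm.
- bend_2_mid (a point): Second bend to hang, same as the first, and its point likewise. Their thin tube dents if the two fingers together press on it with more than about 70 N (35 N each), or if it is knocked or pressed against something with more than about 40 N, or dropped more than about 5 mm.
- hung_1_mid (a point): A bend of the same shape that already hangs, loose, on one of the rack's loaded prongs, mouths down; to be left hanging. Point and axes as for the first bend.
- hung_2_mid (a point): A bend of the same shape that already hangs, loose, on one of the rack's loaded prongs, mouths down; to be left hanging. Point and axes as for the first bend.
- drip_tray: Fixed shallow grey tray, 290 x 290 mm, rim 12 mm high, under the rack. Origin: centre of its underside, on the rack's axis. Its -x side is the front, the robot's side.
- rack_foot: The rack's fixed round foot, 136 mm across, 36 mm high at the middle, on the tray. The turning rack on it: a 13 mm post and four level prongs, 90 degrees apart, each a loop of two 5 mm wires, 16 mm wide over all, wire tops 130 mm above the bench, reaching 154 mm out from the axis, the last 12 mm turned up by 18 mm. Its yaw is the rack's at the start only.
- rack (a joint): Turning of the rack about its upright post, rad from where it started, anticlockwise seen from above. It turns freely more than a full turn either way, with light friction (about 0.1 N m), and stays where it is left.
- rack_bar (a point): Centre of the T-bar on top of the rack's post, on the turning axis: a level black bar 12 mm thick, 80 mm long, its centre 193 mm above the bench. It turns with the rack. Its x axis lies along the bar: -x points midway between the two empty prongs, +x midway between the two loaded ones.
- free_prong_1 (a point): Where a bend is to hang on one empty prong: midway between its wires, level with their tops, 95 mm from the rack's axis. Local x points outward along the prong, z up. A hung bend straddles the prong, its U square to it, its crown resting on the wires: its mid point is then 16 mm below this point. Room for its centre from 60 to 130 mm out from the axis.
- free_prong_2 (a point): The same point on the other empty prong.
- tailpiece: bystander, to be left alone: white plastic flanged tube standing upright, 38 mm across (flange 47 mm), 150 mm tall. Origin at its underside.
- elbow: bystander, to be left alone: white plastic 90 degree elbow standing on one mouth, about 70 x 48 mm, 78 mm tall. Origin at its underside.
- putty_tub: bystander, to be left alone: round tub with a white lid, 66 mm across, 65 mm tall. Origin at its underside.
- strainer: bystander, to be left alone: steel sink strainer standing upright, 90 mm across, 67 mm tall. Origin at its underside.
- tape_roll: bystander, to be left alone: red tape roll lying flat, 56 mm across, 19 mm high. Origin at its underside.
- driver: bystander, to be left alone: screwdriver lying on the bench. Origin at its underside.
- pliers: bystander, to be left alone: blue-handled pliers lying on the bench, about 170 mm long. Origin at its underside.
Things that resemble listed ones, but are neither listed nor needed, are in the scene too. Leave any yellow look-alike of the part that bears bend_2_mid alone.

How it is judged:
By the outcome, as a careful person would: the job done as asked, in the order asked, and still so for the second after the job is handed in, with the robot touching nothing.
It also fails if it takes over 72 s, if anything falls off the work surface, if the arm or the gripper's body presses on something with over 40 N, if the wrist force passes 120 N, or if a joint passes its speed limit or range.

ROBOT

A 7-joint arm with a two-finger parallel gripper is mounted at the origin on the work surface. World frame = base frame: x ahead of the robot, y to its left, z up, the work surface at z = 0. Lengths are in m, angles in rad, forces in N, time in s.
With the tool pointing down it reaches from about 0.4 to 0.85 m from the base axis. Payload 10.4 kg.
Tool frame: the origin (TCP) lies midway between the tips of the shut fingers; the grasp point (between the pads) lies manip.pinch_z behind it (manip.pinch_z is the distance from the TCP to the grasp point, in m); z points along the fingers, y is the direction in which the jaws open and shut (so a half turn about z gives the same grasp; the last joint's range is limited). The gripper opens to 85 mm and grips with 20 to 120 N. Pads are 22 mm wide; open, the fingers measure 114 mm over their backs; the gripper's body (76 mm by 85 mm) begins 54 mm behind the grasp point. The pads swing forward as they close: fully open they stand 13 mm farther back than shut.
Start: joints at [1.176, 0.332, -0.065, 1.46, 0.022, 1.35, -0.088], TCP at [0.227, -0.582, 0.231] pointing down, gripper open.
Joint ranges: [-2.6, 2.6], [-0.5, 2.12], [-1.47, 1.34], [0.16, 2.42], [-1.27, 4.41], [0.06, 2.06], [-2.6, 2.6]. Speed limits (rad/s): [2.22, 2.22, 2.79, 2.79, 3.14, 3.14, 3.14].

INTERFACE

Orientations are given as a unit quaternion [x, y, z, w].
In Python, from workcell import manip gives the robot as it stands.
- The arm moves only by the shell command python3 -m handwheel 'ROWS' [FORCE]. ROWS is JSON, a list that holds one entry, the list of rows, each a list of 7 numbers: the shift along the tool's x, y, z in m, then the turn, a rotation vector about the tool's x, y, z in rad, then the finger opening in m, from 0 to 0.0854. In form: [[[tx, ty, tz, ax, ay, az, claw], ...]]. A call has 1 to 8 rows; each row is the pose to reach, as a shift and turn from the pose commanded when the call began, along the tool's axes at that moment; what a row does not reach only later rows make up. A row lasts 1/8 s, in which the tool goes at most 62.5 mm and 10.7 degrees, less where a joint would pass 70% of its speed; a pose out of reach is approached as far as the arm can. A call with a gripper value outside its range is refused whole. The fingers move at their own pace and stop on an object; FORCE is the grip in N (left out, the last holds). Time passes only in rows, so rows that repeat a pose let the fingers close. It gives the time, the measured TCP pose, the force and the opening at its end, in the units of the state.
- manip.get_obs(): the state, without advancing time (a new reading comes with each control period).
- manip.camera(name): name is "scene" or "top" or "wrist"; returns the picture (400x640x3 uint8, blue, green, red); there is no depth.
- manip.calibration(name): a dict with "fx", "fy", "cx", "cy" (pixels), "view" (4x4, takes a point from world to camera coordinates); the wrist camera has in their place "tool_from_camera" (4x4, takes a point from camera to tool coordinates, whose origin is the TCP and whose axes are the flange's). Camera axes: x right, y up, looking along -z (the intrinsics and any distortion apply to the point x, -y, -z); pixel columns grow to the right and rows downward; lengths in m; the calibration is good to about 2 mm. A picture is of the moment at which its call begins: read the wrist's pose just before it. calibration takes no time and is no camera call.
- manip.hand_in(): hands the job in, once; it reports no verdict.
The state is a dict: "clock": time; "joint_pos": joint angles; "joint_velocities": joint speeds; "tau": joint torques, N m; "position": TCP position; "ee_rot": TCP orientation; "ft_force": force on the tool from outside, world axes, zero at the start; "torque": the same for the moment, N m; "grip_width": opening from 0.0 (shut) to 1.0 (fully open).
Only numpy, scipy, OpenCV 4.12 (cv2) and the standard library are available. Lean on these libraries where they do the work, as an engineer would, in place of code of your own. Each camera call takes 0.05 s, during which the arm holds its last target.

## Working session

There is one attempt and no reset: what is moved stays moved. The work goes in short steps, Python scripts to look and compute and a shell command to move; the robot and the scene stay as the last step left them, time stands still between calls to the robot, and variables do not carry over. Pictures are saved under pics/ and viewed, and the job is handed in when it is done.

```bash
ls; mkdir -p pics
python3 - <<'E'
from workcell import manip
import cv2,json
print(manip.get_obs(), manip.pinch_z)
for n in("scene","top","wrist"):
    print(n,manip.calibration(n))
    cv2.imwrite(f"pics/{n}0.png",manip.camera(n))
E
```

```text
pics
{'clock': 0.0, 'joint_pos': array([ 1.1764192 ,  0.33286806, -0.06472828,  1.46092093,  0.02161762,
        1.34989224, -0.08850355]), 'joint_velocities': array([ 0.00057964,  0.00277968,  0.0005932 ,  0.00094058, -0.00094448,
       -0.00044162,  0.00136885]), 'tau': array([ 1.26384988e-03, -6.25443006e+01,  5.00043947e-02, -3.91604984e+01,
        1.63519563e-02,  9.93298483e-03,  2.72060851e-05]), 'position': array([ 0.22691849, -0.58196047,  0.23052812]), 'ee_rot': array([ 9.82767776e-01,  1.84843213e-01, -1.63724166e-04, -6.76556628e-04]), 'ft_force': array([ 0.39892155, -0.92805503,  0.72352483]), 'torque': array([-0.10880152,  0.04886151,  0.03497806]), 'grip_width': 0.9990440374651534} 0.0187
scene {'fx': 467.64891849516096, 'fy': 467.64891849516096, 'cx': 320.54386753293807, 'cy': 205.83219530104878, 'view': array([[ 0.54487249,  0.83849079, -0.0068674 , -0.25331841],
       [-0.68824716,  0.45188873,  0.56754949,  0.30140977],
       [ 0.47898832, -0.30451564,  0.82331064, -1.61591889],
       [ 0.        ,  0.        ,  0.        ,  1.        ]])}
top {'fx': 457.1274946935096, 'fy': 457.1274946935096, 'cx': 320.5765404190257, 'cy': 195.10425854172175, 'view': array([[ 0.0288333 , -0.9993501 ,  0.02163395, -0.05660854],
       [ 0.99599238,  0.03055608,  0.08405658, -0.51471917],
       [-0.084663  ,  0.01912362,  0.99622611, -1.37458712],
       [ 0.        ,  0.        ,  0.        ,  1.        ]])}
wrist {'fx': 349.51255021227723, 'fy': 349.51255021227723, 'cx': 319.166327004308, 'cy': 200.88899229538526, 'tool_from_camera': array([[ 8.19187830e-04,  9.48991957e-01,  3.15299213e-01,
         8.07427540e-02],
       [ 9.99998946e-01, -3.99393157e-04, -1.39602655e-03,
         2.47389446e-04],
       [-1.19888962e-03,  3.15300024e-01, -9.48991284e-01,
        -1.42782663e-01],
       [ 0.00000000e+00,  0.00000000e+00,  0.00000000e+00,
         1.00000000e+00]])}
```

View pics/scene0.png

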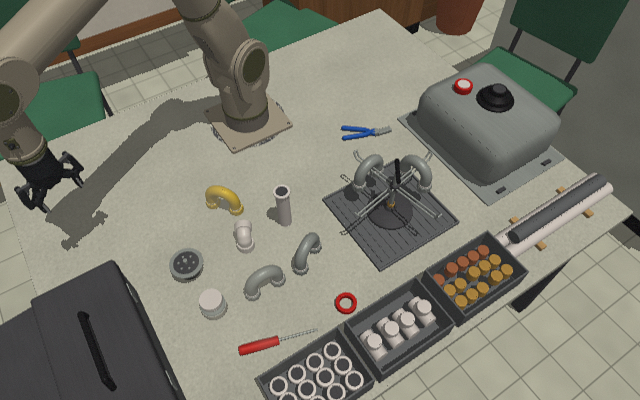

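View pics/top0.png

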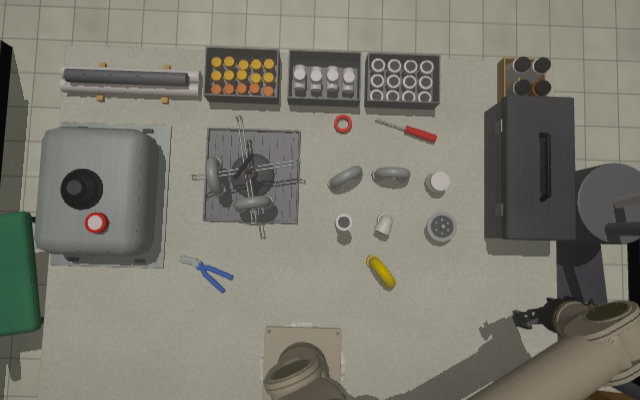

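View pics/wrist0.png

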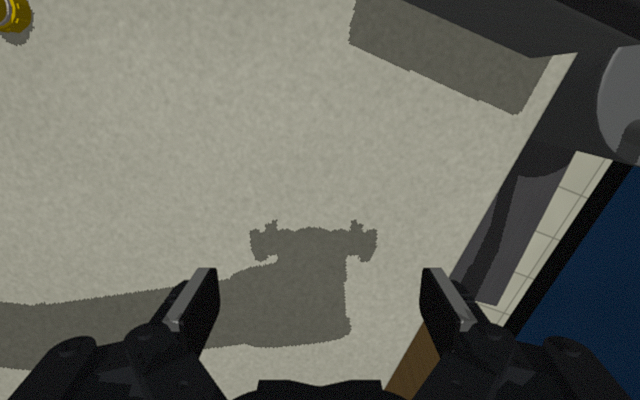

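```bash
cat > h.py <<'E'
import numpy as np, cv2
from workcell import manip
from scipy.spatial.transform import Rotation as R
def cam(n):
    c=manip.calibration(n)
    if n=="wrist":
        o=manip.get_obs(); T=np.eye(4); T[:3,:3]=R.from_quat(o["ee_rot"]).as_matrix(); T[:3,3]=o["position"]
        V=np.linalg.inv(T@np.array(c["tool_from_camera"]))
    else: V=np.array(c["view"])
    return c,V
def proj(n,p,cv=None):
    c,V=cv or cam(n); q=V[:3,:3]@np.asarray(p,float)+V[:3,3]
    return np.array([c["cx"]+c["fx"]*q[0]/-q[2], c["cy"]+c["fy"]*(-q[1])/-q[2]])
def ray(n,u,v,cv=None):
    c,V=cv or cam(n); d=np.array([(u-c["cx"])/c["fx"],-(v-c["cy"])/c["fy"],-1])
    return -V[:3,:3].T@V[:3,3], V[:3,:3].T@d
def atz(n,u,v,z,cv=None):
    o,d=ray(n,u,v,cv); return o+d*(z-o[2])/d[2]
def crop(src,x,y,w,h,s,out):
    im=cv2.imread(src) if isinstance(src,str) else src
    cv2.imwrite(out,cv2.resize(im[y:y+h,x:x+w],None,fx=s,fy=s,interpolation=cv2.INTER_CUBIC))
E
python3 - <<'E'
from h import *
crop("pics/top0.png",185,105,130,140,4.2,"pics/t_rack.png")
crop("pics/top0.png",320,150,140,90,5.5,"pics/t_fit.png")
crop("pics/scene0.png",315,140,150,130,4.5,"pics/s_rack.png")
crop("pics/scene0.png",225,220,110,90,6,"pics/s_fit.png")
E
```

```text
(no output)
```

View pics/t_rack.png

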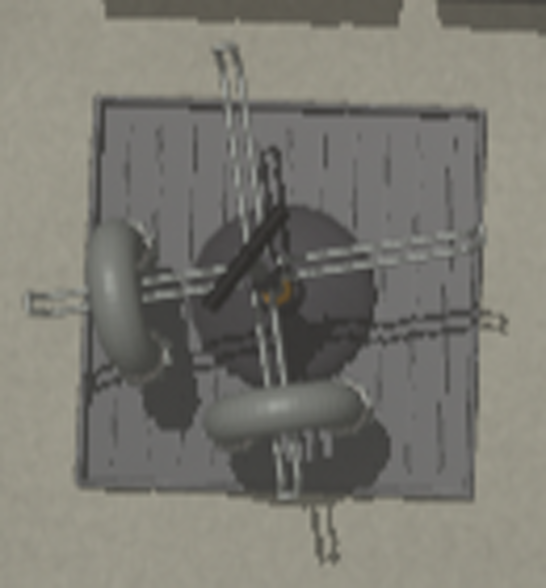

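View pics/t_fit.png

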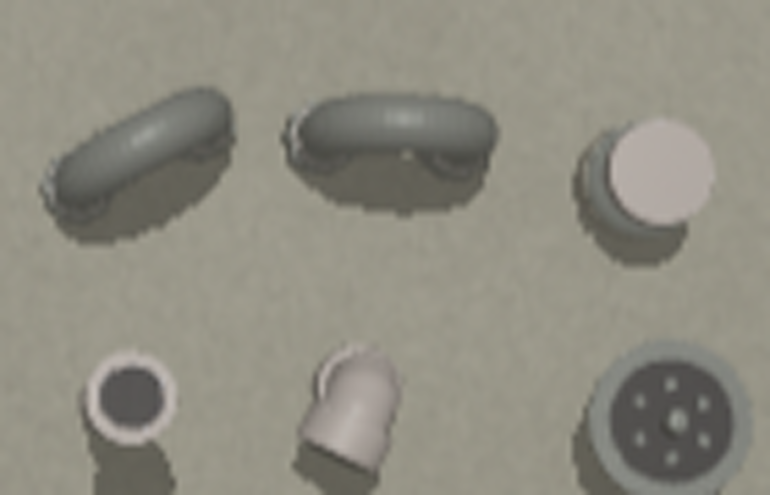

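View pics/s_rack.png

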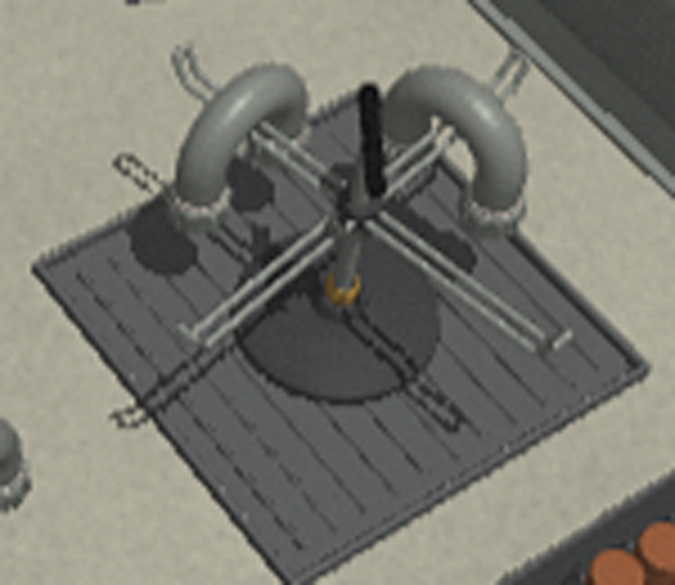

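View pics/s_fit.png

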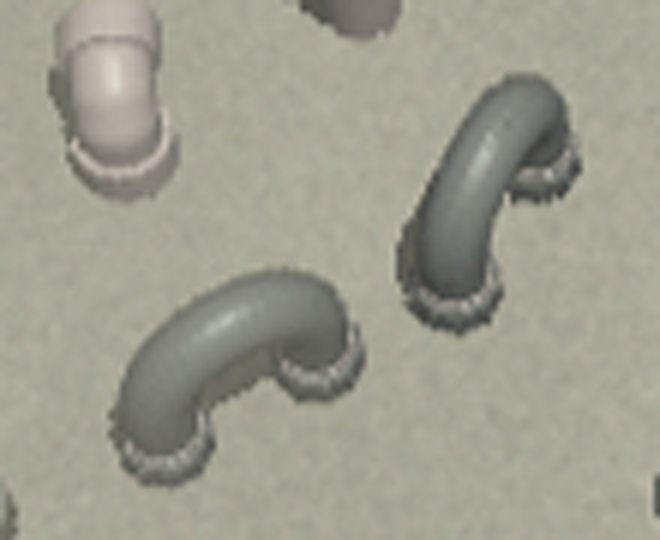

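Run:
```python
from h import *
T=lambda x,y:(185+x/4.2,105+y/4.2)
S=lambda x,y:(315+x/4.5,140+y/4.5)
a=atz("top",*T(285,212),.199);b=atz("top",*T(212,302),.199);print("bar top",a,b,(a+b)/2,np.linalg.norm(a-b),np.degrees(np.arctan2(*(a-b)[1::-1])))
a=atz("scene",*S(369,90),.199);b=atz("scene",*S(376,188),.199);print("bar scene",a,b,(a+b)/2,np.linalg.norm(a-b),np.degrees(np.arctan2(*(a-b)[1::-1])))
c=[atz("top",*T(*p),.012) for p in((98,100),(485,112),(472,498),(80,487))];print("tray",np.mean(c,0),[np.linalg.norm(c[i]-c[i-1]) for i in range(4)]); d=c[0]-c[3];print(np.degrees(np.arctan2(d[1],d[0])))
tips=[atz("top",*T(*p),.148 if i!=3 else .13)  for i,p in enumerate([(226,48),(482,240),(288,495),(28,303)])]
cc=np.mean(tips,0);print("tips",cc,[ (np.linalg.norm(t-cc),np.degrees(np.arctan2(*(t-cc)[1::-1]))) for t in tips])
F=lambda x,y:(320+x/5.5,150+y/5.5)
for n,e in(("left",[(53,185),(233,105)]),("right",[(300,128),(497,130)])):
    # ends: silhouette of leg outer; use tube mid-height z~.05
    p=[atz("top",*F(*q),.06) for q in e];print(n,np.mean(p,0),np.linalg.norm(p[0]-p[1]),np.degrees(np.arctan2(*(p[1]-p[0])[1::-1])))
# crown centre highlight
for q in [(143,139),(402,125)]: print("crown",atz("top",*F(*q),.096))
G=lambda x,y:(225+x/6,220+y/6)
# nuts bottoms in scene: centre of nut approx at z .01
for q in [((165,452),(320,370)),((455,300),(545,170))]:
    p=[atz("scene",*G(*r),.012) for r in q];print("nuts",p,np.mean(p,0),np.linalg.norm(p[0]-p[1]),np.degrees(np.arctan2(*(p[1]-p[0])[1::-1])))
for nm,q,z in(("tail",(131,397),.15),("elbow",(355,405),.07),("tub",(662,170),.065),("str",(672,420),.067)): print(nm,atz("top",*F(*q),z))
```

```text
bar top [0.60207862 0.146552   0.199     ] [0.54286955 0.19034259 0.199     ] [0.57247409 0.1684473  0.199     ] 0.0736432646972877 -36.48635581252846
bar scene [0.54921456 0.18996363 0.199     ] [0.60900137 0.14780773 0.199     ] [0.57910797 0.16888568 0.199     ] 0.07315450909397518 144.8121976334955
tray [0.57008826 0.16932021 0.012     ] [np.float64(0.2853676637922667), np.float64(0.2855458308266636), np.float64(0.28563480270324754), np.float64(0.2842790015889782)]
0.22034735302002517
tips [0.57147809 0.17184007 0.1435    ] [(np.float64(0.15092549729955643), np.float64(9.685216663670735)), (np.float64(0.15196395305981802), np.float64(-80.67541698538139)), (np.float64(0.15113042683703817), np.float64(-169.2280868239495)), (np.float64(0.155351104381498), np.float64(99.26541723052625))]
left [ 0.57150124 -0.11494852  0.06      ] 0.10752295951968506 -64.18095849382365
right [ 0.5846221 -0.2539486  0.06     ] 0.10766344582661934 -88.76742972148472
crown [ 0.57003085 -0.11210159  0.096     ]
crown [ 0.58185238 -0.24936826  0.096     ]
nuts [array([ 0.59456992, -0.29769889,  0.012     ]), array([ 0.5977759 , -0.22105619,  0.012     ])] [ 0.59617291 -0.25937754  0.012     ] 0.07670972065842033 87.60469837272451
nuts [array([ 0.60127027, -0.15243012,  0.012     ]), array([ 0.5669541 , -0.08194178,  0.012     ])] [ 0.58411218 -0.11718595  0.012     ] 0.07839773776116653 115.9584286492454
tail [ 0.43220041 -0.10522301  0.15      ]
elbow [ 0.43362338 -0.23109391  0.07      ]
tub [ 0.56605035 -0.39691879  0.065     ]
str [ 0.4306643  -0.40266343  0.067     ]
```

```bash
cat >> h.py <<'E'
def down(psi):  # psi deg: world heading of tool x
    p=np.radians(psi); return R.from_matrix(np.array([[np.cos(p),np.sin(p),0],[np.sin(p),-np.cos(p),0],[0,0,-1]]))
def st():
    o=manip.get_obs(); m=R.from_quat(o["ee_rot"]).as_matrix()
    print("t %.2f"%o["clock"],"pos",o["position"].round(4),"psi %.2f"%np.degrees(np.arctan2(m[1,0],m[0,0])),"tilt",np.degrees(m[:2,2]).round(2),"F",o["ft_force"].round(1),"T",o["torque"].round(2),"grip %.1fmm"%(85.4*o["grip_width"]),"q",o["joint_pos"].round(2)); return o
def plan(pos,psi):
    o=st(); r=R.from_quat(o["ee_rot"])
    d=r.inv().apply(np.array(pos)-o["position"]); a=(r.inv()*down(psi)).as_rotvec()
    print("-> shift",d.round(4),"rot",a.round(4)); return d,a
E
python3 - <<'E'
from h import *
plan([.56,.169,.30],144.5)
E
```

```text
t 0.15 pos [ 0.227  -0.582   0.2307] psi 21.30 tilt [-0.02  0.05] F [-0.4 -0.1 -0.1] T [-0.01 -0.04 -0.  ] grip 85.6mm q [ 1.18  0.33 -0.06  1.46  0.02  1.35 -0.09]
-> shift [ 0.5831 -0.5788 -0.0687] rot [-7.0000e-04 -1.1000e-03 -2.1502e+00]
```

```bash
python3 -m handwheel '[[[0.036,-0.036,-0.006,0,0,-0.134,0.085],[0.073,-0.072,-0.014,0,0,-0.269,0.085],[0.109,-0.108,-0.022,0,0,-0.403,0.085],[0.146,-0.145,-0.030,0,0,-0.537,0.085],[0.182,-0.181,-0.038,0,0,-0.672,0.085],[0.219,-0.217,-0.046,0,0,-0.806,0.085],[0.255,-0.253,-0.052,0,0,-0.94,0.085],[0.292,-0.289,-0.060,0,0,-1.075,0.085]]]' 20; python3 -c "
from h import *
plan([.56,.169,.30],144.5)"
```

```text
clock: 1.15
position: [0.3944, -0.2053, 0.2914]
ee_rot: [0.748, 0.664, -0.0, 0.0]
ft_force: [1.2, 0.9, 0.1]
grip_width: 0.998
t 1.15 pos [ 0.3944 -0.2053  0.2914] psi 83.14 tilt [-0.01 -0.02] F [1.2 0.9 0.1] T [-0.01  0.01  0.  ] grip 85.2mm q [ 0.86 -0.08 -0.45  1.79 -0.03  1.42  0.3 ]
-> shift [ 0.3915  0.1197 -0.0087] rot [-3.000e-04  2.000e-04 -1.071e+00]
```

```bash
python3 -m handwheel '[[[0.049,0.015,-0.001,0,0,-0.134,0.085],[0.098,0.030,-0.002,0,0,-0.268,0.085],[0.147,0.045,-0.003,0,0,-0.402,0.085],[0.196,0.060,-0.004,0,0,-0.536,0.085],[0.245,0.075,-0.005,0,0,-0.67,0.085],[0.294,0.09,-0.006,0,0,-0.804,0.085],[0.343,0.105,-0.007,0,0,-0.938,0.085],[0.3915,0.1197,-0.0087,0,0,-1.071,0.085]]]'; python3 -c "
from h import *
st()
c=cam('wrist');im=manip.camera('wrist');cv2.imwrite('pics/w1.png',im)
import pickle;pickle.dump(c,open('w1.pkl','wb'))"
```

```text
clock: 2.15
position: [0.5619, 0.1679, 0.2998]
ee_rot: [0.305, 0.952, -0.0, 0.0]
ft_force: [0.9, 0.2, 0.5]
grip_width: 0.996
t 2.15 pos [0.5619 0.1679 0.2998] psi 144.46 tilt [-0.   -0.02] F [0.9 0.2 0.5] T [-0.02 -0.01  0.02] grip 85.1mm q [ 0.31  0.33 -0.86  1.42  0.25  1.5   0.41]
```

View pics/w1.png

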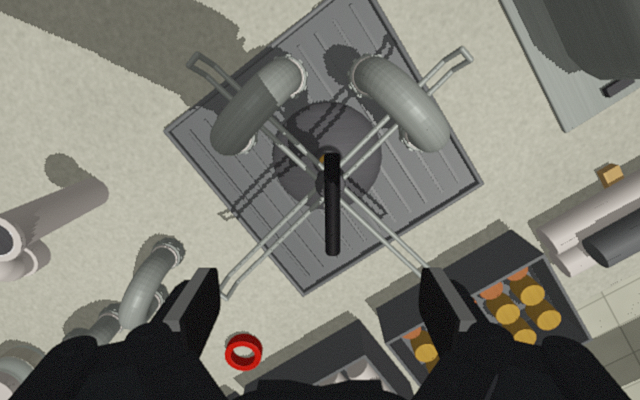

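Run:
```python
from h import *
import pickle;c=pickle.load(open('w1.pkl','rb'))
a=atz("wrist",332.5,153,.199,c);b=atz("wrist",332.5,253,.199,c)
print(a,b,(a+b)/2,np.linalg.norm(a-b),np.degrees(np.arctan2(*(b-a)[1::-1])))
for p in((.571,.169,.199),(.571,.169,.187)):print(proj("wrist",p,c))
# hung crowns at z .162 ; prong tips
for q in((245,112),(403,97)):
    p=atz("wrist",*q,.155,c);print("hung",p,np.linalg.norm(p[:2]-[.571,.169]))
for q in((191,60),(465,55),(225,293)):
    p=atz("wrist",*q,.148,c)-[.571,.169,0];print("tip",np.linalg.norm(p[:2]),np.degrees(np.arctan2(p[1],p[0])))
im=cv2.imread('pics/w1.png');crop(im,280,130,110,140,4,'pics/w1c.png')
```

```text
[0.53837044 0.19560168 0.199     ] [0.6023393  0.15114442 0.199     ] [0.57035487 0.17337305 0.199     ] 0.07790033589756774 -34.798642759743124
[328.14690431 209.29148156]
[327.78931648 204.03835984]
hung [0.47826458 0.15402751 0.155     ] 0.09393632896423713
hung [0.54172584 0.26286361 0.155     ] 0.09832269918084278
tip 0.1506597823585558 -170.15093115897182
tip 0.1530891836987093 100.18107284507805
tip 0.14393310771184464 -78.64135802468168
```

View pics/w1c.png

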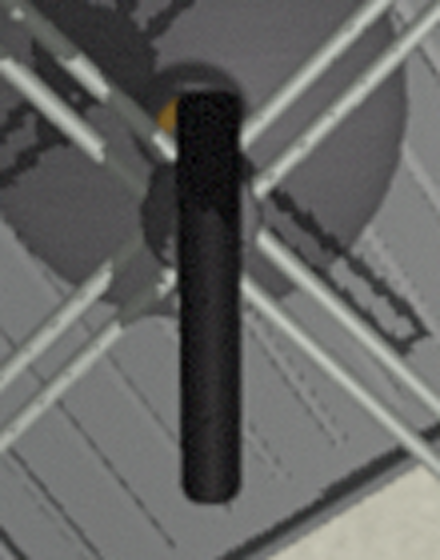

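```bash
python3 -c "
from h import *
plan([.571,.1705,.177],144.8)"
```

```text
t 2.20 pos [0.5619 0.1744 0.299 ] psi 145.19 tilt [-0.06  0.21] F [-5.7  2.5 -2.4] T [0.05 0.36 0.04] grip 84.6mm q [ 0.3   0.34 -0.86  1.42  0.25  1.5   0.41]
-> shift [-0.0101  0.0017  0.122 ] rot [ 0.0024 -0.003   0.0068]
```

```bash
python3 -m handwheel '[[[0,0,0,0,0,0,0.06],[0,0,0,0,0,0,0.06]]]'; python3 -c "
from h import *
c=cam('wrist');im=manip.camera('wrist');cv2.imwrite('pics/w2.png',im);crop(im,280,130,110,140,4,'pics/w2c.png')
import pickle;pickle.dump(c,open('w2.pkl','wb'))
plan([.571,.1705,.177],144.8)"
```

```text
clock: 2.45
position: [0.5613, 0.1656, 0.2998]
ee_rot: [0.308, 0.951, -0.0, -0.0]
ft_force: [-0.8, -0.1, -1.0]
grip_width: 0.7
t 2.50 pos [0.5614 0.1653 0.3   ] psi 144.12 tilt [ 0.01 -0.06] F [ 0.2 -0.4  0.2] T [ 0.01  0.07 -0.04] grip 59.6mm q [ 0.31  0.33 -0.86  1.43  0.25  1.5   0.41]
-> shift [-0.0046  0.0099  0.123 ] rot [-0.0007  0.0008 -0.0119]
```

View pics/w2c.png

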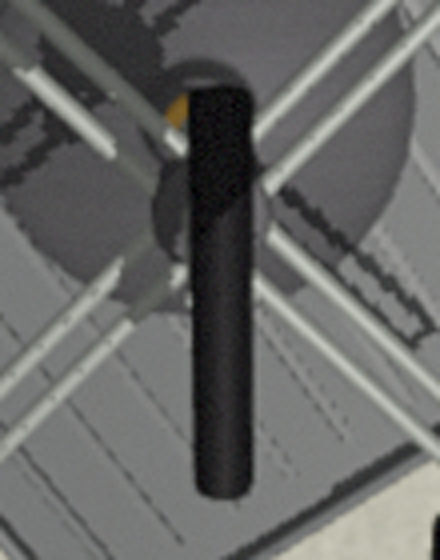

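Run:
```python
from h import *
import pickle;c=pickle.load(open('w2.pkl','rb'))
a=atz("wrist",335.2,152,.197,c);b=atz("wrist",335.8,253,.197,c)
print(a,b,(a+b)/2,np.linalg.norm(a-b),np.degrees(np.arctan2(*(b-a)[1::-1])))
```

```text
[0.5388209  0.19515077 0.197     ] [0.60402502 0.15010603 0.197     ] [0.57142296 0.1726284  0.197     ] 0.0792502692531496 -34.63774920314362
```

```bash
python3 -m handwheel '[[[-0.004,0.009,0.02,0,0,-0.015,0.06],[-0.005,0.01,0.05,0,0,-0.015,0.06],[-0.005,0.01,0.08,0,0,-0.015,0.06],[-0.005,0.01,0.105,0,0,-0.015,0.06],[-0.005,0.01,0.12,0,0,-0.015,0.06],[-0.005,0.01,0.123,0,0,-0.015,0.06],[-0.005,0.01,0.123,0,0,-0.015,0.06]]]'; python3 -c "
from h import *
im=manip.camera('wrist');cv2.imwrite('pics/w3.png',im)
st()"
```

```text
clock: 3.38
position: [0.5715, 0.172, 0.1775]
ee_rot: [0.3, 0.954, 0.0, 0.0]
ft_force: [0.8, 0.0, 0.3]
grip_width: 0.706
t 3.42 pos [0.5717 0.1721 0.1778] psi 145.11 tilt [0.07 0.01] F [-0.   0.4 -0.3] T [-0.01 -0.02  0.03] grip 59.8mm q [ 0.28  0.43 -0.83  1.58  0.32  1.28  0.36]
```

View pics/w3.png

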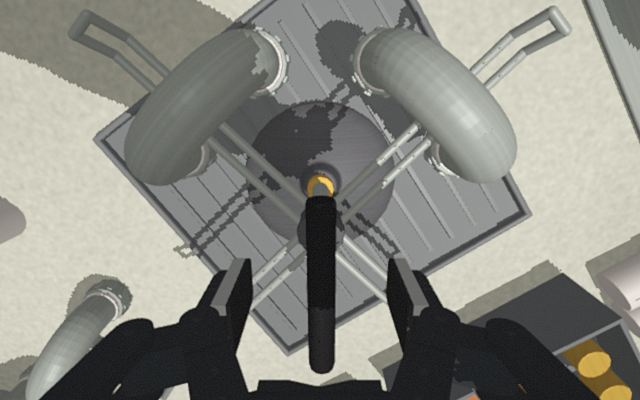

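```bash
python3 -m handwheel '[[[0,0,0,0,0,0,0.0],[0,0,0,0,0,0,0.0],[0,0,0,0,0,0,0.0],[0,0,0,0,0,0,0.0]]]' 30; python3 -c "
from h import *
plan([.571,.171,.177],0)"
```

```text
clock: 3.92
position: [0.5718, 0.1726, 0.1775]
ee_rot: [0.3, 0.954, 0.001, 0.001]
ft_force: [4.5, 3.8, -0.3]
grip_width: 0.134
t 3.92 pos [0.5718 0.1726 0.1775] psi 145.14 tilt [0.1  0.07] F [ 4.5  3.8 -0.3] T [ 0.76 -0.91 -0.04] grip 11.5mm q [ 0.28  0.43 -0.83  1.58  0.32  1.28  0.36]
-> shift [-0.0003 -0.0018  0.0005] rot [ 1.8000e-03 -2.2000e-03  2.5332e+00]
```

```bash
python3 -m handwheel '[[[0,0.001,0,0,0,0.01,0.0],[0,0.001,0,0,0,0.04,0.0],[0,0.001,0,0,0,0.09,0.0],[0,0.001,0,0,0,0.15,0.0],[0,0.001,0,0,0,0.22,0.0],[0,0.001,0,0,0,0.29,0.0],[0,0.001,0,0,0,0.36,0.0],[0,0.001,0,0,0,0.43,0.0]]]'; python3 -c "
from h import *
plan([.572,.172,.177],0)"
```

```text
clock: 4.92
position: [0.572, 0.1727, 0.1775]
ee_rot: [0.498, 0.867, 0.0, 0.0]
ft_force: [0.2, -0.1, 5.2]
grip_width: 0.136
t 4.92 pos [0.572  0.1727 0.1775] psi 120.31 tilt [ 0.03 -0.01] F [ 0.2 -0.1  5.2] T [ 0.1  -0.08  0.12] grip 11.7mm q [ 0.23  0.4  -0.76  1.58  0.29  1.27 -0.04]
-> shift [-0.0007 -0.0003  0.0005] rot [ 7.0000e-04 -1.0000e-04  2.0998e+00]
```

```bash
python3 -m handwheel '[[[0,0,0,0,0,0.07,0.0],[0,0,0,0,0,0.14,0.0],[0,0,0,0,0,0.21,0.0],[0,0,0,0,0,0.28,0.0],[0,0,0,0,0,0.35,0.0],[0,0,0,0,0,0.42,0.0],[0,0,0,0,0,0.49,0.0],[0,0,0,0,0,0.56,0.0]]]'; python3 -c "
from h import *
plan([.572,.172,.177],0)"
```

```text
clock: 5.92
position: [0.5721, 0.1728, 0.1775]
ee_rot: [0.718, 0.696, 0.0, 0.0]
ft_force: [2.2, 1.4, 4.0]
grip_width: 0.136
t 5.92 pos [0.5721 0.1728 0.1775] psi 88.22 tilt [ 0.04 -0.  ] F [2.2 1.4 4. ] T [ 0.18 -0.22  0.12] grip 11.6mm q [ 0.16  0.38 -0.66  1.58  0.24  1.26 -0.57]
-> shift [-0.0008 -0.      0.0005] rot [ 6.0000e-04 -6.0000e-04  1.5398e+00]
```

```bash
python3 -m handwheel '[[[0,0,0,0,0,0.07,0.0],[0,0,0,0,0,0.14,0.0],[0,0,0,0,0,0.21,0.0],[0,0,0,0,0,0.28,0.0],[0,0,0,0,0,0.35,0.0],[0,0,0,0,0,0.42,0.0],[0,0,0,0,0,0.49,0.0],[0,0,0,0,0,0.56,0.0]]]'; python3 -c "
from h import *
plan([.572,.172,.177],0)
cv2.imwrite('pics/top2.png',manip.camera('top'))"
```

```text
clock: 6.92
position: [0.5722, 0.1727, 0.1775]
ee_rot: [0.882, 0.47, 0.0, 0.0]
ft_force: [1.6, 1.5, 3.4]
grip_width: 0.133
t 6.92 pos [0.5722 0.1727 0.1775] psi 56.13 tilt [0.06 0.  ] F [1.6 1.5 3.4] T [ 0.15 -0.43  0.11] grip 11.4mm q [ 0.09  0.36 -0.57  1.58  0.2   1.25 -1.11]
-> shift [-0.0007  0.0002  0.0005] rot [ 5.000e-04 -1.000e-03  9.797e-01]
```

View pics/top2.png

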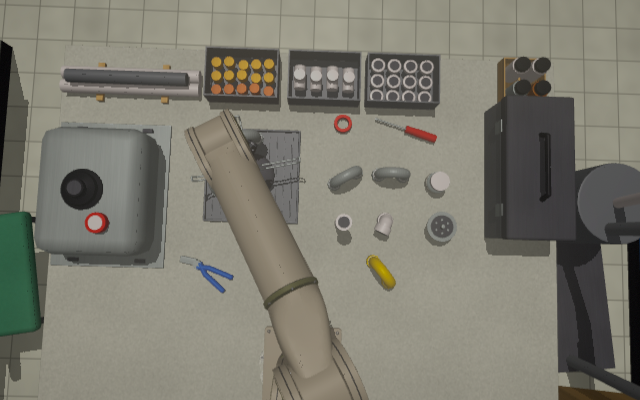

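```bash
python3 -m handwheel '[[[0,0,0,0,0,0.07,0.0],[0,0,0,0,0,0.14,0.0],[0,0,0,0,0,0.21,0.0],[0,0,0,0,0,0.28,0.0],[0,0,0,0,0,0.35,0.0],[0,0,0,0,0,0.42,0.0],[0,0,0,0,0,0.49,0.0],[0,0,0,0,0,0.56,0.0]]]'; python3 -m handwheel '[[[0,0,0,0,0,0.07,0.0],[0,0,0,0,0,0.14,0.0],[0,0,0,0,0,0.21,0.0],[0,0,0,0,0,0.28,0.0],[0,0,0,0,0,0.35,0.0],[0,0,0,0,0,0.395,0.0],[0,0,0,0,0,0.415,0.0],[0,0,0,0,0,0.42,0.0]]]'; python3 -c "
from h import *
plan([.572,.172,.177],0)
cv2.imwrite('pics/w4.png',manip.camera('wrist'))"
```

```text
clock: 7.98
position: [0.5723, 0.1726, 0.1775]
ee_rot: [0.978, 0.209, 0.001, 0.0]
ft_force: [2.9, 0.7, 3.3]
grip_width: 0.131
clock: 8.98
position: [0.5723, 0.1726, 0.1775]
ee_rot: [1.0, 0.001, 0.001, 0.0]
ft_force: [3.6, 0.1, 5.4]
grip_width: 0.135
t 8.97 pos [0.5723 0.1726 0.1775] psi 0.17 tilt [ 0.07 -0.01] F [3.6 0.1 5.4] T [-0.11 -0.6   0.13] grip 11.6mm q [-0.02  0.34 -0.43  1.59  0.15  1.24 -2.04]
-> shift [-0.0003  0.0006  0.0005] rot [ 0.0001 -0.0012  0.003 ]
```

View pics/w4.png

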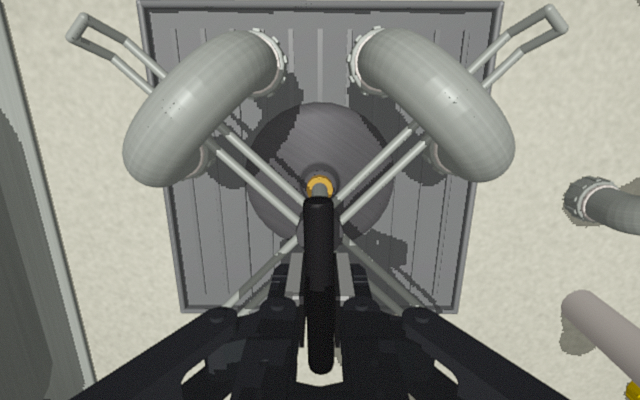

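```bash
python3 -m handwheel '[[[0,0,0,0,0,0,0.05],[0,0,0,0,0,0,0.05],[0,0,0,0,0,0,0.05],[0,0,-0.03,0,0,0,0.05],[0,0,-0.07,0,0,0,0.05],[-0.02,0,-0.11,0,0,0,0.085],[-0.05,0,-0.123,0,0,0,0.085],[-0.05,0,-0.123,0,0,0,0.085]]]'; python3 -c "
from h import *
import pickle
c=cam('wrist');cv2.imwrite('pics/w5.png',manip.camera('wrist'));pickle.dump(c,open('w5.pkl','wb'))
st()"
```

```text
clock: 10.02
position: [0.5209, 0.1733, 0.3018]
ee_rot: [1.0, 0.002, 0.001, -0.0]
ft_force: [1.0, -0.7, -0.1]
grip_width: 0.998
t 10.07 pos [0.5215 0.1727 0.3006] psi 0.19 tilt [ 0.08 -0.02] F [-0.2  0.8 -1. ] T [ 0.02 -0.    0.01] grip 85.0mm q [-0.    0.17 -0.45  1.53  0.07  1.46 -2.03]
```

View pics/w5.png

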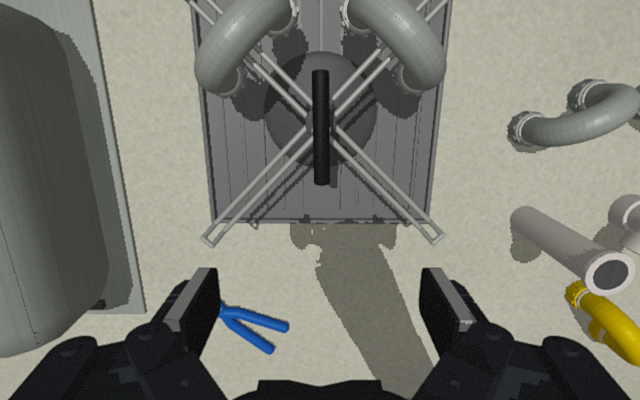

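Run:
```python
from h import *
import pickle;c=pickle.load(open('w5.pkl','rb'))
a=atz("wrist",321.5,70,.197,c);b=atz("wrist",321.5,184,.197,c)
print(a,b,(a+b)/2,np.linalg.norm(a-b),np.degrees(np.arctan2(*(b-a)[1::-1])))
ax=np.array([.572,.1725])
for q in((209,241),(438,240)):
    p=atz("wrist",*q,.148,c)[:2];print(p,np.linalg.norm(p-ax),np.degrees(np.arctan2(*(p-ax)[::-1])))
for s in(135,-135):
  for r in(.154,.142,.095):
    p=ax+r*np.array([np.cos(np.radians(s)),np.sin(np.radians(s))]);print(s,r,p,proj("wrist",[*p,.148 if r==.154 else .13],c))
crop('pics/w5.png',190,100,270,170,2.9,'pics/w5c.png')
plan([.555,-.10,.27],116)
```

```text
[0.61145744 0.1716048  0.197     ] [0.53297585 0.17104095 0.197     ] [0.57221665 0.17132287 0.197     ] 0.07848361465898583 -179.5883645883332
[0.46410857 0.27464031] 0.1485705283227616 136.56848996583219
[0.46610224 0.06204687] 0.15301709145169076 -133.7937878310309
135 0.154 [0.46310556 0.28139444] [201.82711603 241.95601862]
135 0.142 [0.47159084 0.27290916] [215.59738283 226.14818205]
135 0.095 [0.50482486 0.23967514] [247.84350968 193.5575172 ]
-135 0.154 [0.46310556 0.06360556] [435.96897874 242.93824585]
-135 0.142 [0.47159084 0.07209084] [422.30715858 227.03988263]
-135 0.095 [0.50482486 0.10532486] [390.49626011 194.20785078]
t 10.07 pos [0.5215 0.1727 0.3006] psi 0.19 tilt [ 0.08 -0.02] F [-0.2  0.8 -1. ] T [ 0.02 -0.    0.01] grip 85.0mm q [-0.    0.17 -0.45  1.53  0.07  1.46 -2.03]
-> shift [0.0325 0.2728 0.0307] rot [ 1.5000e-03 -5.0000e-04 -2.0213e+00]
```

View pics/w5c.png

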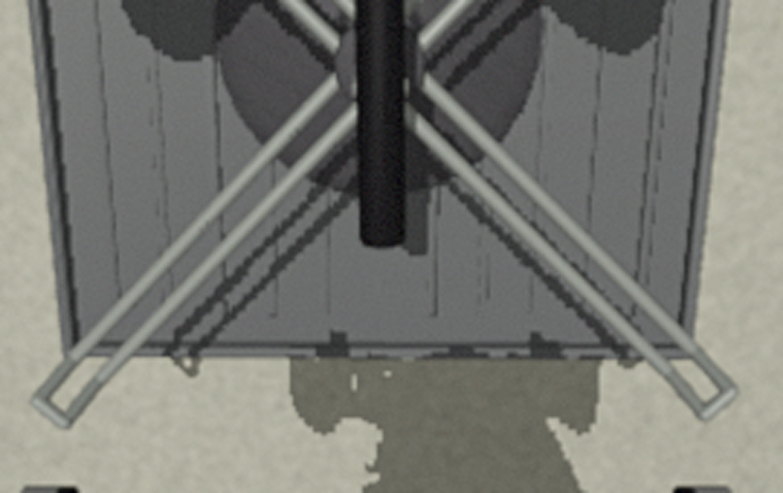

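```bash
python3 -m handwheel '[[[0.003,0.025,0,0,0,-0.17,0.085],[0.006,0.05,0.005,0,0,-0.34,0.085],[0.009,0.075,0.01,0,0,-0.51,0.085],[0.012,0.1,0.01,0,0,-0.68,0.085],[0.015,0.125,0.015,0,0,-0.85,0.085],[0.018,0.15,0.02,0,0,-1.02,0.085],[0.021,0.175,0.025,0,0,-1.19,0.085],[0.024,0.2,0.03,0,0,-1.36,0.085]]]'; python3 -c "
from h import *
plan([.555,-.10,.27],116)"
```

```text
clock: 11.08
position: [0.5465, -0.0287, 0.2686]
ee_rot: [0.775, 0.632, -0.001, -0.001]
ft_force: [0.6, -0.9, -0.3]
grip_width: 0.997
t 11.07 pos [ 0.5465 -0.0287  0.2686] psi 78.38 tilt [-0.1   0.01] F [ 0.6 -0.9 -0.3] T [ 0.02 -0.03 -0.04] grip 85.1mm q [ 0.32  0.17 -0.4   1.59  0.07  1.39 -0.29]
-> shift [-0.0682  0.0227 -0.0014] rot [-1.800e-03 -3.000e-04 -6.567e-01]
```

```bash
python3 -m handwheel '[[[-0.017,0.006,0,0,0,-0.165,0.085],[-0.034,0.012,0,0,0,-0.33,0.085],[-0.051,0.018,0,0,0,-0.495,0.085],[-0.064,0.022,0,0,0,-0.62,0.085],[-0.068,0.023,0,0,0,-0.657,0.085],[-0.068,0.023,0,0,0,-0.657,0.085],[-0.068,0.023,0,0,0,-0.657,0.085]]]'; python3 -c "
from h import *
import pickle
c=cam('wrist');cv2.imwrite('pics/w6.png',manip.camera('wrist'));pickle.dump(c,open('w6.pkl','wb'))
cv2.imwrite('pics/top3.png',manip.camera('top'))
st()"
```

```text
clock: 11.95
position: [0.5549, -0.0984, 0.2694]
ee_rot: [0.532, 0.847, -0.0, -0.0]
ft_force: [-0.5, -0.7, -0.4]
grip_width: 0.997
t 12.05 pos [ 0.5549 -0.0983  0.2697] psi 115.72 tilt [-0.02  0.01] F [-0.1 -0.1  0.1] T [-0.02  0.    0.03] grip 85.0mm q [ 0.44  0.21 -0.4   1.55  0.08  1.4   0.48]
```

View pics/w6.png

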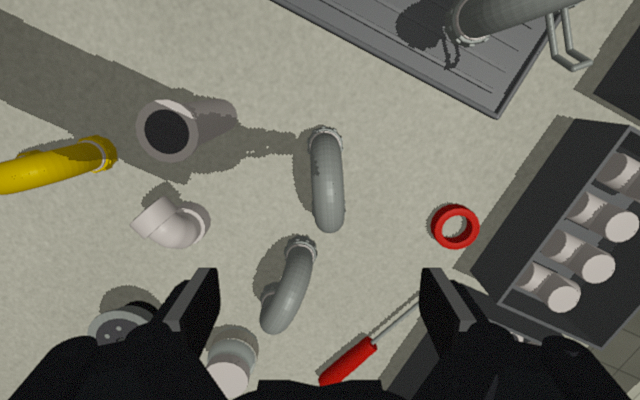

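View pics/top3.png

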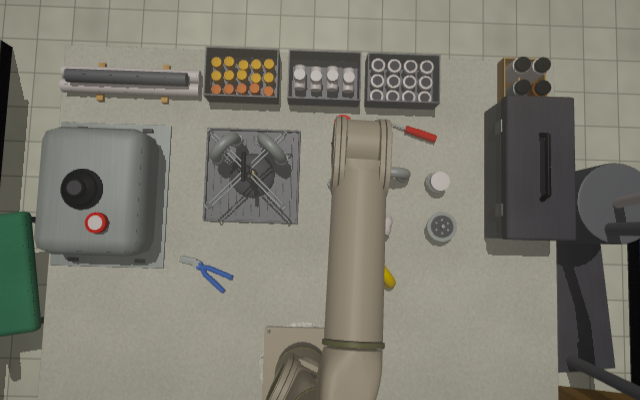

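```bash
cat > fit.py <<'E'
from h import *
from scipy.optimize import minimize
th=np.linspace(0,np.pi,40)
def model():
    P=[];Rr=[]
    for t in th: P.append([38*np.cos(t),0,42+38*np.sin(t)]);Rr.append(16)
    for z in np.linspace(16,42,8):
        for s in(-38,38): P.append([s,0,z]);Rr.append(16)
    for z in(1,10,19):
        for s in(-38,38): P.append([s,0,z]);Rr.append(-20)
    return np.array(P)/1000,np.array(Rr)/1000
def mask(n,x,y,yaw,cv,z0=0,shape=(400,640)):
    P,Rr=model(); m=np.zeros(shape,np.uint8)
    c,V=cv; ca,sa=np.cos(yaw),np.sin(yaw); camp=-V[:3,:3].T@V[:3,3]
    a=np.linspace(0,2*np.pi,24)
    for p,r in zip(P,Rr):
        w=np.array([x+ca*p[0]-sa*p[1],y+sa*p[0]+ca*p[1],p[2]+z0])
        if r>0: # sphere outline ~ circle facing camera
            d=w-camp;d/=np.linalg.norm(d);u=np.cross(d,[0,0,1.]);u/=np.linalg.norm(u);v=np.cross(d,u)
        else: u=np.array([1.,0,0]);v=np.array([0,1.,0]);r=-r
        ring=np.array([proj(n,w+r*(np.cos(t)*u+np.sin(t)*v),cv) for t in a])
        cv2.fillConvexPoly(m,(ring*16).round().astype(np.int32),1,shift=4)
    return m
E
python3 - <<'E'
from fit import *
import pickle
im=cv2.imread('pics/w6.png').astype(int)
for u,v in[(328,180),(290,290),(320,150),(400,150),(290,175),(300,170),(380,200),(322,135),(270,140)]: print((u,v),im[v,u])
im=cv2.imread('pics/top0.png').astype(int)
for u,v in[(345,177),(390,173),(345,190),(370,200)]: print((u,v),im[v,u])
E
```

```text
(328, 180) [141 147 144]
(290, 290) [131 137 133]
(320, 150) [100 106 104]
(400, 150) [152 167 170]
(290, 175) [154 168 170]
(300, 170) [87 97 97]
(380, 200) [151 166 167]
(322, 135) [64 66 63]
(270, 140) [88 96 99]
(345, 177) [118 125 123]
(390, 173) [115 121 119]
(345, 190) [88 97 99]
(370, 200) [140 154 157]
```

```bash
cat >> fit.py <<'E'
def seg(im):
    f=cv2.GaussianBlur(im.astype(np.float32),(0,0),0.8); return ((f[...,2]-f[...,0])/(f[...,2]+1)<0.065).astype(np.uint8)
def fitb(n,im,cv,x0,z0=0,out=None,pad=12):
    s=seg(im); m0=mask(n,*x0,cv,z0); roi=cv2.dilate(m0,np.ones((2*pad+1,)*2,np.uint8))
    f=lambda p: float(((mask(n,p[0]/100,p[1]/100,p[2]/5,cv,z0)!=s)&(roi>0)).sum())
    r=minimize(f,[x0[0]*100,x0[1]*100,x0[2]*5],method="Nelder-Mead",options=dict(initial_simplex=np.array([x0[0]*100,x0[1]*100,x0[2]*5])+np.array([[0,0,0],[.8,0,0],[0,.8,0],[0,0,.5]]),maxiter=70))
    p=np.array([r.x[0]/100,r.x[1]/100,r.x[2]/5]); print(n,"x %.4f y %.4f yaw %.1f"%(p[0],p[1],np.degrees(p[2])),"mismatch",r.fun,"area",m0.sum())
    if out:
        o=cv2.resize(im,None,fx=3,fy=3,interpolation=cv2.INTER_CUBIC);mm=cv2.resize(mask(n,*p,cv,z0),None,fx=3,fy=3)
        cs,_=cv2.findContours(mm,cv2.RETR_LIST,cv2.CHAIN_APPROX_NONE);cv2.drawContours(o,cs,-1,(0,0,255),1)
        ys,xs=np.nonzero(roi);o=o[max(ys.min()*3-20,0):ys.max()*3+20,max(xs.min()*3-20,0):xs.max()*3+20];cv2.imwrite(out,o)
    return p
E
python3 - <<'E'
from fit import *
import pickle
w=cv2.imread('pics/w6.png');c=pickle.load(open('w6.pkl','rb'));t=cv2.imread('pics/top0.png');s=cv2.imread('pics/scene0.png')
fitb("wrist",w,c,(.573,-.113,np.radians(-64)),out='pics/f1w.png')
fitb("wrist",w,c,(.585,-.252,np.radians(-90)),out='pics/f2w.png')
for n,i in(("top",t),("scene",s)):
  for k,x in enumerate([(.573,-.113,np.radians(-64)),(.585,-.252,np.radians(-90))]): fitb(n,i,cam(n),x,out=f'pics/f{k+1}{n}.png')
E
```

```text
wrist x 0.5714 y -0.1146 yaw -60.6 mismatch 234.0 area 3363
wrist x 0.5851 y -0.2568 yaw -89.2 mismatch 387.0 area 3298
top x 0.5767 y -0.1145 yaw -53.3 mismatch 169.0 area 478
top x 0.5899 y -0.2567 yaw -84.2 mismatch 222.0 area 507
scene x 0.5732 y -0.1156 yaw -60.0 mismatch 138.0 area 737
scene x 0.5857 y -0.2526 yaw -89.9 mismatch 378.0 area 854
```

View pics/f1w.png

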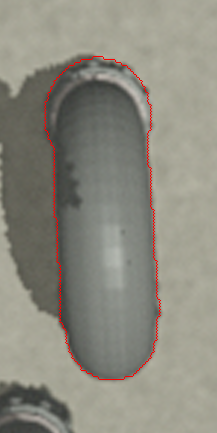

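View pics/f1top.png

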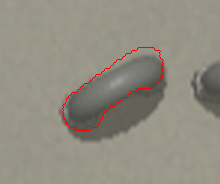

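```bash
python3 -c "
from h import *
plan([.5718,-.1147,.071],119)"
```

```text
t 12.05 pos [ 0.5549 -0.0983  0.2697] psi 115.72 tilt [-0.02  0.01] F [-0.1 -0.1  0.1] T [-0.02  0.    0.03] grip 85.0mm q [ 0.44  0.21 -0.4   1.55  0.08  1.4   0.48]
-> shift [-0.0221  0.0082  0.1987] rot [-0.0002 -0.0002 -0.0573]
```

```bash
python3 -m handwheel '[[[-0.012,0.004,0.01,0,0,-0.057,0.07],[-0.022,0.008,0.045,0,0,-0.057,0.06],[-0.022,0.008,0.09,0,0,-0.057,0.06],[-0.022,0.008,0.12,0,0,-0.057,0.06],[-0.022,0.008,0.138,0,0,-0.057,0.06],[-0.022,0.008,0.14,0,0,-0.057,0.06],[-0.022,0.008,0.14,0,0,-0.057,0.06]]]' 20; python3 -c "
from h import *
import pickle
c=cam('wrist');cv2.imwrite('pics/w7.png',manip.camera('wrist'));pickle.dump(c,open('w7.pkl','wb'))
plan([.5718,-.1147,.071],119)
from fit import fitb
fitb('wrist',cv2.imread('pics/w7.png'),c,(.5716,-.1146,np.radians(-61)),out='pics/f7.png')"
```

```text
clock: 12.92
position: [0.5723, -0.115, 0.1312]
ee_rot: [0.508, 0.862, 0.0, 0.001]
ft_force: [-0.3, -0.1, 0.1]
grip_width: 0.702
t 12.97 pos [ 0.5724 -0.115   0.1314] psi 118.99 tilt [ 0.12 -0.03] F [-0.6  0.1 -0.3] T [0.03 0.04 0.02] grip 60.2mm q [ 0.44  0.34 -0.39  1.68  0.14  1.14  0.52]
-> shift [ 0.0007 -0.0005  0.0604] rot [ 0.0016  0.0015 -0.0001]
wrist x 0.5717 y -0.1146 yaw -60.6 mismatch 558.0 area 8365
```

View pics/w7.png

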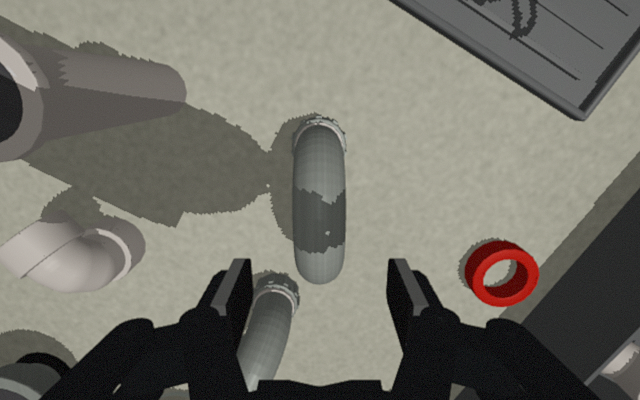

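View pics/f7.png

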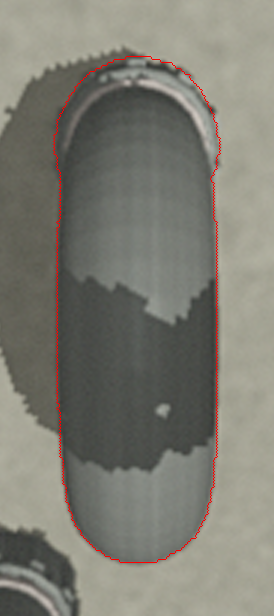

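```bash
python3 -m handwheel '[[[0,0,0.02,0,0,0,0.06],[0,0,0.042,0,0,0,0.06],[0,0,0.055,0,0,0,0.06],[0,0,0.06,0,0,0,0.06],[0,0,0.06,0,0,0,0.03],[0,0,0.06,0,0,0,0.02],[0,0,0.06,0,0,0,0.02],[0,0,0.06,0,0,0,0.02]]]' 20; python3 -c "
from h import *
st()"
```

```text
clock: 13.98
position: [0.5723, -0.115, 0.0709]
ee_rot: [0.508, 0.862, 0.0, 0.001]
ft_force: [-0.7, 1.2, 5.4]
grip_width: 0.367
t 13.97 pos [ 0.5723 -0.115   0.0709] psi 119.00 tilt [ 0.09 -0.02] F [-0.7  1.2  5.4] T [0.06 0.03 0.02] grip 31.4mm q [ 0.43  0.41 -0.38  1.73  0.17  1.03  0.5 ]
```

```bash
python3 -m handwheel '[[[0,0,-0.003,0,0,0,0.02],[0,0,-0.01,0,0,0,0.02],[0,0,-0.025,0,0,0,0.02],[0,0,-0.045,0,0,0,0.02],[0,0,-0.06,0,0,0,0.02],[0,0,-0.07,0,0,0,0.02],[0,0,-0.07,0,0,0,0.02]]]' 20; python3 -c "
from h import *
cv2.imwrite('pics/w8.png',manip.camera('wrist'))
plan([.505,.105,.285],135)
plan([.505,.105,.285],45)"
```

```text
clock: 14.85
position: [0.572, -0.1151, 0.1408]
ee_rot: [0.508, 0.862, 0.0, 0.001]
ft_force: [-0.6, -0.7, -3.2]
grip_width: 0.367
t 14.90 pos [ 0.5715 -0.115   0.14  ] psi 118.99 tilt [ 0.   -0.01] F [-0.5 -0.7 -3. ] T [ 0.01 -0.02  0.05] grip 31.2mm q [ 0.44  0.34 -0.39  1.67  0.14  1.16  0.52]
-> shift [ 0.2247  0.0484 -0.1451] rot [-0.000e+00  2.000e-04 -2.795e-01]
t 14.90 pos [ 0.5715 -0.115   0.14  ] psi 118.99 tilt [ 0.   -0.01] F [-0.5 -0.7 -3. ] T [ 0.01 -0.02  0.05] grip 31.2mm q [ 0.44  0.34 -0.39  1.67  0.14  1.16  0.52]
-> shift [ 0.2247  0.0484 -0.1451] rot [1.0000e-04 2.0000e-04 1.2913e+00]
```

View pics/w8.png

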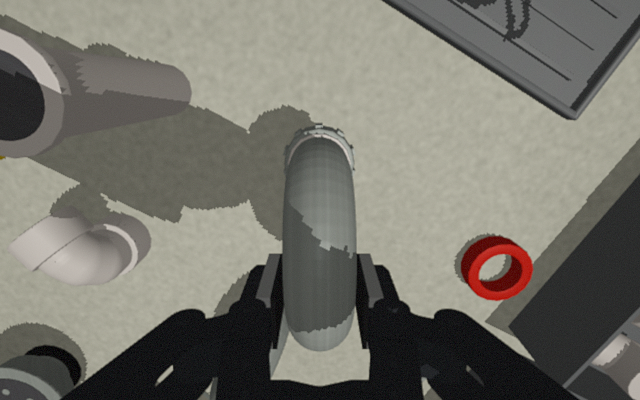

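Run:
```python
from h import *
crop("pics/top3.png",200,120,105,110,6,"pics/t3.png")
ax=np.array([.5722,.1722])
for s in(135,-135):
  for r in(.154,.142,.095):
    p=ax+r*np.array([np.cos(np.radians(s)),np.sin(np.radians(s))]);u=proj("top",[*p,.148 if r==.154 else .13]);print(s,r,u,(u-[200,120])*6)
for x in(-.04,.04):
    u=proj("top",[ax[0]+x,ax[1],.199]);print('bar',(u-[200,120])*6)
```

```text
135 0.154 [204.22431192 206.79199502] [ 25.34587149 520.7519701 ]
135 0.142 [208.91178742 204.23456099] [ 53.47072454 505.40736595]
135 0.095 [221.3843562  192.78044139] [128.30613721 436.68264836]
-135 0.154 [283.24767183 209.15802171] [499.48603095 534.94813027]
-135 0.142 [280.71398543 206.39245107] [484.28391259 518.35470644]
-135 0.095 [269.31474382 194.24454171] [415.88846295 445.46725026]
bar [252.75580429 366.55496925]
bar [260.52371886 188.6002407 ]
```

View pics/t3.png

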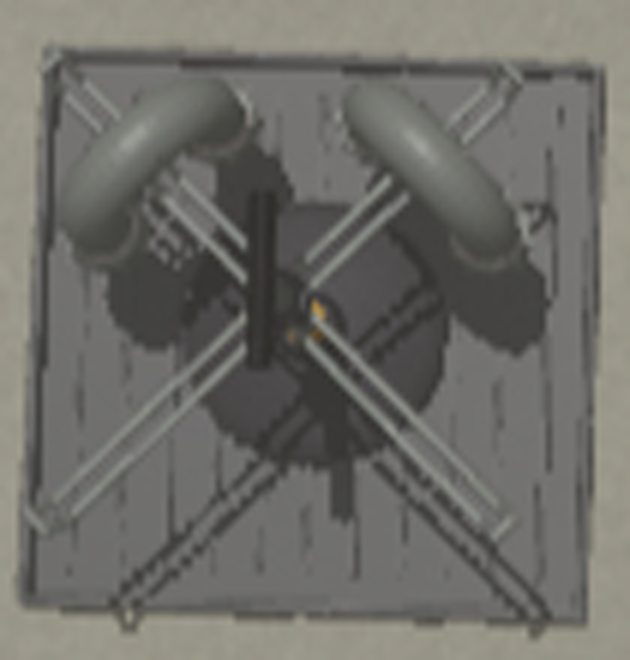

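```bash
python3 -m handwheel '[[[0,0,-0.008,0,0,0,0.02],[0,0,-0.03,0,0,0,0.02],[0.007,0.002,-0.06,0,0,0.02,0.02],[0.021,0.007,-0.09,0,0,0.08,0.02],[0.041,0.014,-0.12,0,0,0.16,0.02],[0.068,0.023,-0.14,0,0,0.26,0.02],[0.096,0.032,-0.152,0,0,0.36,0.02],[0.123,0.041,-0.155,0,0,0.46,0.02]]]' 20; python3 -c "
from h import *
plan([.5047,.2386,.295],46)"
```

```text
clock: 15.9
position: [0.5478, 0.0136, 0.296]
ee_rot: [0.692, 0.722, 0.0, 0.0]
ft_force: [0.4, 0.6, -2.8]
grip_width: 0.366
t 15.90 pos [0.5478 0.0136 0.296 ] psi 92.46 tilt [ 0.07 -0.  ] F [ 0.4  0.6 -2.8] T [0.01 0.03 0.02] grip 31.3mm q [ 0.28  0.16 -0.44  1.55  0.07  1.45 -0.12]
-> shift [ 0.2267 -0.0334  0.001 ] rot [ 1.100e-03 -4.000e-04  8.108e-01]
```

```bash
python3 -m handwheel '[[[0.029,-0.004,0,0,0,0.1,0.02],[0.059,-0.009,0,0,0,0.21,0.02],[0.091,-0.013,0,0,0,0.325,0.02],[0.125,-0.018,0,0,0,0.445,0.02],[0.159,-0.023,0,0,0,0.57,0.02],[0.188,-0.028,0,0,0,0.672,0.02],[0.213,-0.031,0.001,0,0,0.76,0.02],[0.227,-0.033,0.001,0,0,0.81,0.02]]]' 20; python3 -m handwheel '[[[0,0,0.01,0,0,0,0.02],[0,0,0.03,0,0,0,0.02],[0,0,0.045,0,0,0,0.02],[0,0,0.045,0,0,0,0.02]]]' 20; python3 -c "
from h import *
import pickle
plan([.5047,.2386,.137],46)
c=cam('wrist');cv2.imwrite('pics/w9.png',manip.camera('wrist'));pickle.dump(c,open('w9.pkl','wb'))
cv2.imwrite('pics/s9.png',manip.camera('scene'))
"
```

```text
clock: 16.9
position: [0.5036, 0.2393, 0.2939]
ee_rot: [0.92, 0.392, -0.0, -0.0]
ft_force: [-0.8, 0.2, -3.0]
grip_width: 0.362
clock: 17.4
position: [0.504, 0.2366, 0.2476]
ee_rot: [0.92, 0.392, -0.001, 0.0]
ft_force: [0.3, 1.4, -2.7]
grip_width: 0.363
t 17.40 pos [0.504  0.2366 0.2476] psi 46.21 tilt [-0.13 -0.08] F [ 0.3  1.4 -2.7] T [-0.02 -0.02 -0.01] grip 31.0mm q [-0.05  0.22 -0.54  1.6   0.11  1.36 -1.37]
-> shift [ 0.0022 -0.0008  0.1105] rot [-0.0007  0.0025  0.0037]
```

View pics/w9.png

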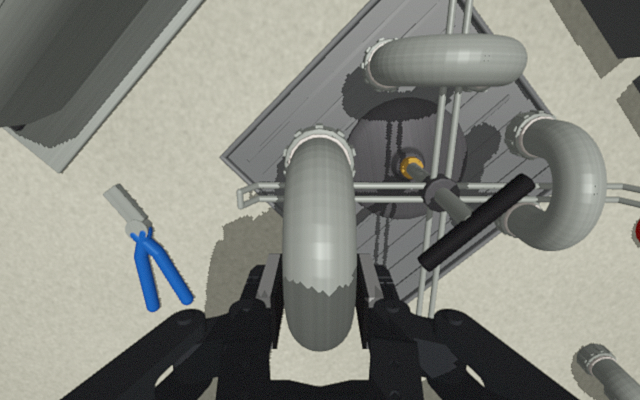

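View pics/s9.png

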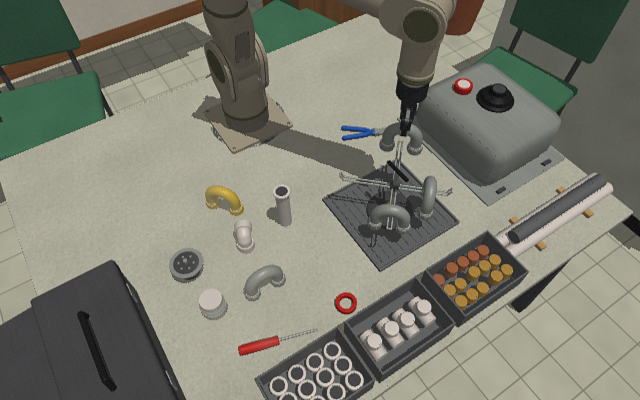

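Run:
```python
from h import *
import pickle;c=pickle.load(open('w9.pkl','rb'))
crop('pics/w9.png',225,160,230,60,3.4,'pics/w9c.png')
for p in((.5047,.2386),(.4653,.2766),(.5320,.2122)): print(proj("wrist",[*p,.13],c),(proj("wrist",[*p,.13],c)-[225,160])*3.4)
```

```text
[317.58811587 190.94078715] [314.79959396 105.1986763 ]
[247.17663701 190.68468675] [ 75.40056582 104.32793495]
[366.41272006 191.18041457] [480.80324822 106.01340954]
```

View pics/w9c.png

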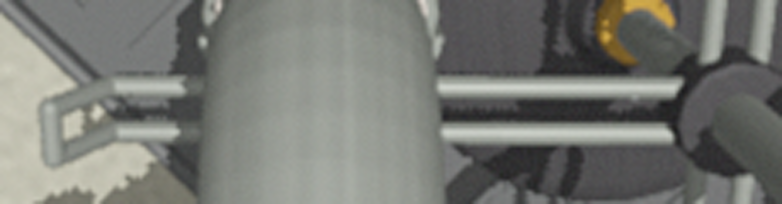

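```bash
python3 -m handwheel '[[[0.001,-0.001,0.01,0,0,0,0.02],[0.001,-0.001,0.025,0,0,0,0.02],[0.001,-0.001,0.045,0,0,0,0.02],[0.001,-0.001,0.065,0,0,0,0.02],[0.001,-0.001,0.085,0,0,0,0.02],[0.001,-0.001,0.097,0,0,0,0.02],[0.001,-0.001,0.103,0,0,0,0.02],[0.001,-0.001,0.104,0,0,0,0.02]]]' 20; python3 -c "
from h import *
plan([.5047,.2386,.137],46)
cv2.imwrite('pics/w10.png',manip.camera('wrist'))
crop('pics/w10.png',0,0,640,400,1,'pics/w10.png')
"
```

```text
clock: 18.5
position: [0.5044, 0.2392, 0.1449]
ee_rot: [0.92, 0.393, -0.0, 0.0]
ft_force: [0.3, -1.1, -2.9]
grip_width: 0.365
t 18.50 pos [0.5044 0.2392 0.1449] psi 46.23 tilt [-0. -0.] F [ 0.3 -1.1 -2.9] T [-0.04 -0.01 -0.04] grip 31.2mm q [-0.07  0.3  -0.53  1.73  0.16  1.16 -1.41]
-> shift [-0.0002  0.0006  0.0079] rot [0.    0.    0.004]
```

View pics/w10.png

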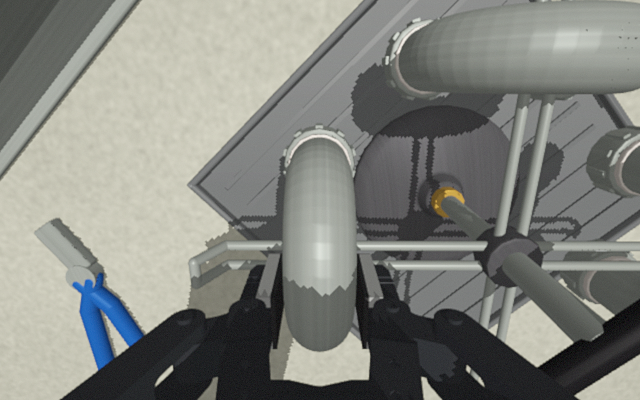

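```bash
python3 -m handwheel '[[[0,0,0.002,0,0,0,0.02],[0,0,0.004,0,0,0,0.02],[0,0,0.005,0,0,0,0.02],[0,0,0.006,0,0,0,0.02],[0,0,0.0065,0,0,0,0.02],[0,0,0.0065,0,0,0,0.02]]]' 20; python3 -c "
from h import *
st()"
```

```text
clock: 19.3
position: [0.5044, 0.2392, 0.1385]
ee_rot: [0.92, 0.393, 0.0, 0.0]
ft_force: [-0.5, -0.2, -1.9]
grip_width: 0.371
t 19.30 pos [0.5044 0.2392 0.1385] psi 46.23 tilt [ 0. -0.] F [-0.5 -0.2 -1.9] T [-0.04 -0.01  0.03] grip 31.7mm q [-0.07  0.31 -0.53  1.73  0.17  1.15 -1.42]
```

```bash
python3 -m handwheel '[[[0,0,0.0005,0,0,0,0.02],[0,0,0.001,0,0,0,0.02],[0,0,0.001,0,0,0,0.02]]]' 20; python3 -c "
from h import *
st()"; python3 -m handwheel '[[[0,0,0.0005,0,0,0,0.02],[0,0,0.001,0,0,0,0.02],[0,0,0.001,0,0,0,0.02]]]' 20; python3 -c "
from h import *
st()"
```

```text
clock: 19.68
position: [0.5046, 0.2393, 0.1378]
ee_rot: [0.92, 0.393, 0.0, 0.0]
ft_force: [-1.5, 0.1, 1.9]
grip_width: 0.366
t 19.68 pos [0.5046 0.2393 0.1378] psi 46.23 tilt [0.03 0.01] F [-1.5  0.1  1.9] T [-0.08  0.18  0.02] grip 31.2mm q [-0.07  0.31 -0.53  1.73  0.17  1.15 -1.42]
clock: 20.05
position: [0.505, 0.2397, 0.1376]
ee_rot: [0.92, 0.393, 0.001, -0.0]
ft_force: [-1.1, -0.6, 7.4]
grip_width: 0.366
t 20.05 pos [0.505  0.2397 0.1376] psi 46.23 tilt [0.1  0.05] F [-1.1 -0.6  7.4] T [-0.1   0.36  0.01] grip 31.2mm q [-0.07  0.31 -0.53  1.73  0.17  1.14 -1.42]
```

```bash
python3 -m handwheel '[[[0,0,-0.0008,0,0,0,0.02],[0,0,-0.001,0,0,0,0.036],[0,0,-0.001,0,0,0,0.045],[0,0,-0.001,0,0,0,0.05],[0,0,-0.001,0,0,0,0.05]]]' 20; python3 -c "
from h import *
st()
cv2.imwrite('pics/w11.png',manip.camera('wrist'))
"
```

```text
clock: 20.68
position: [0.5043, 0.239, 0.1373]
ee_rot: [0.92, 0.393, -0.0, 0.0]
ft_force: [0.5, -0.0, 0.7]
grip_width: 0.587
t 20.68 pos [0.5043 0.239  0.1373] psi 46.22 tilt [-0.01 -0.01] F [ 0.5 -0.   0.7] T [0.05 0.   0.03] grip 50.1mm q [-0.07  0.31 -0.53  1.73  0.17  1.15 -1.42]
```

View pics/w11.png

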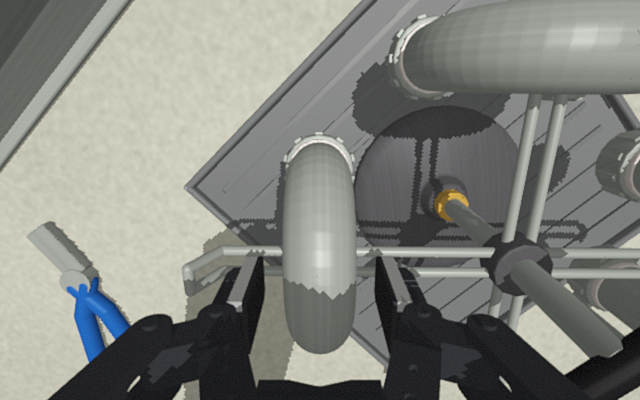

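```bash
python3 -m handwheel '[[[0,0,-0.01,0,0,0,0.05],[0,0,-0.035,0,0,0,0.05],[0,0,-0.07,0,0,0,0.06],[0,0,-0.11,0,0,0,0.06],[0,0,-0.135,0,0,0,0.06],[0,0,-0.14,0,0,0,0.06]]]' 20; python3 -c "
from h import *
plan([.57,-.24,.265],90.8)
cv2.imwrite('pics/w12.png',manip.camera('wrist'))
"
```

```text
clock: 21.48
position: [0.505, 0.2396, 0.2798]
ee_rot: [0.92, 0.393, 0.002, 0.0]
ft_force: [0.1, 0.1, -1.2]
grip_width: 0.706
t 21.48 pos [0.505  0.2396 0.2798] psi 46.23 tilt [0.18 0.07] F [ 0.1  0.1 -1.2] T [-0.05  0.02  0.03] grip 60.3mm q [-0.06  0.2  -0.54  1.54  0.11  1.42 -1.37]
-> shift [-0.3014  0.3787  0.0144] rot [ 0.0026 -0.0024 -0.7779]
```

View pics/w12.png

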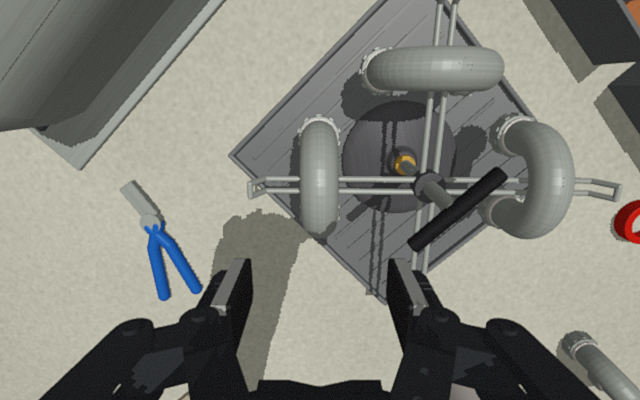

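```bash
python3 -m handwheel '[[[-0.018,0.023,0,0,0,-0.05,0.06],[-0.042,0.053,0,0,0,-0.11,0.06],[-0.069,0.087,0.001,0,0,-0.18,0.06],[-0.096,0.121,0.002,0,0,-0.25,0.06],[-0.124,0.155,0.004,0,0,-0.32,0.06],[-0.151,0.189,0.006,0,0,-0.39,0.06],[-0.178,0.223,0.008,0,0,-0.46,0.06],[-0.205,0.257,0.01,0,0,-0.53,0.06]]]' 20; python3 -c "
from h import *
plan([.57,-.24,.265],90.8)"
```

```text
clock: 22.52
position: [0.5476, -0.0881, 0.2662]
ee_rot: [0.784, 0.621, -0.001, -0.001]
ft_force: [0.2, 0.0, 0.1]
grip_width: 0.704
t 22.52 pos [ 0.5476 -0.0881  0.2662] psi 76.73 tilt [-0.1   0.01] F [0.2 0.  0.1] T [ 0.01 -0.03  0.06] grip 60.1mm q [ 0.38  0.18 -0.34  1.58  0.06  1.39 -0.2 ]
-> shift [-0.1427  0.0566  0.0011] rot [-0.0017  0.     -0.2457]
```

```bash
python3 -m handwheel '[[[-0.038,0.015,0,0,0,-0.07,0.06],[-0.076,0.03,0,0,0,-0.13,0.06],[-0.11,0.044,0,0,0,-0.19,0.06],[-0.133,0.053,0.001,0,0,-0.23,0.06],[-0.143,0.057,0.001,0,0,-0.246,0.06],[-0.143,0.057,0.001,0,0,-0.246,0.06],[-0.143,0.057,0.001,0,0,-0.246,0.06]]]' 20; python3 -c "
from fit import *
c=cam('wrist');im=manip.camera('wrist');cv2.imwrite('pics/w13.png',im)
p=fitb('wrist',im,c,(.585,-.2565,np.radians(-89)),out='pics/f13.png')
plan([p[0],p[1],.071],np.degrees(p[2])+180)"
```

```text
clock: 23.4
position: [0.5706, -0.2375, 0.2665]
ee_rot: [0.702, 0.712, 0.0, -0.0]
ft_force: [0.1, 0.4, 0.4]
grip_width: 0.701
wrist x 0.5850 y -0.2558 yaw -90.5 mismatch 215.0 area 3474
t 23.45 pos [ 0.5707 -0.2375  0.2666] psi 90.77 tilt [0.01 0.02] F [-0.2 -0.2  0.4] T [0.02 0.01 0.01] grip 59.6mm q [ 0.53  0.32 -0.27  1.42  0.08  1.42  0.28]
-> shift [-0.0186  0.014   0.1956] rot [ 0.0002 -0.0003  0.0224]
```

View pics/f13.png

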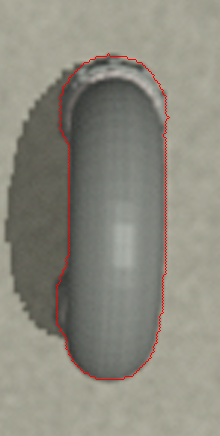

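View pics/w13.png

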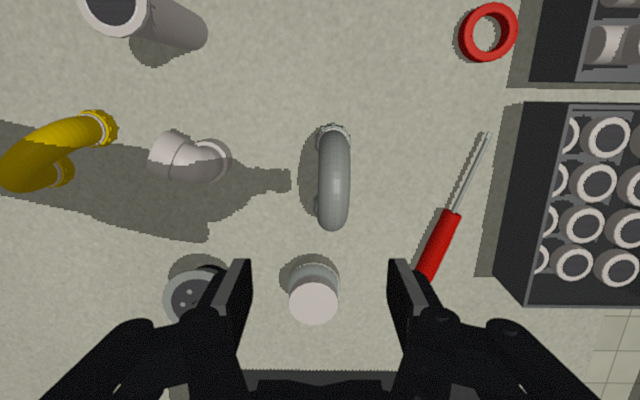

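```bash
python3 -m handwheel '[[[-0.012,0.01,0.01,0,0,0.02,0.06],[-0.0186,0.014,0.045,0,0,0.02,0.06],[-0.0186,0.014,0.09,0,0,0.02,0.06],[-0.0186,0.014,0.12,0,0,0.02,0.06],[-0.0186,0.014,0.134,0,0,0.02,0.06],[-0.0186,0.014,0.136,0,0,0.02,0.06],[-0.0186,0.014,0.136,0,0,0.02,0.06]]]' 20; python3 -c "
from fit import *
c=cam('wrist');im=manip.camera('wrist');cv2.imwrite('pics/w14.png',im)
p=fitb('wrist',im,c,(.585,-.2565,np.radians(-90)),out='pics/f14.png')
plan([p[0],p[1],.071],np.degrees(p[2])+180)"
```

```text
clock: 24.32
position: [0.5854, -0.2577, 0.1317]
ee_rot: [0.71, 0.704, 0.0, 0.001]
ft_force: [0.4, -0.3, 0.7]
grip_width: 0.701
wrist x 0.5844 y -0.2560 yaw -91.1 mismatch 411.0 area 8347
t 24.38 pos [ 0.5855 -0.2577  0.132 ] psi 89.53 tilt [ 0.12 -0.05] F [0.2 0.5 0.9] T [0.   0.03 0.01] grip 60.0mm q [ 0.54  0.44 -0.25  1.53  0.12  1.18  0.25]
-> shift [ 0.0018 -0.0012  0.061 ] rot [0.0021 0.0009 0.0114]
```

View pics/w14.png

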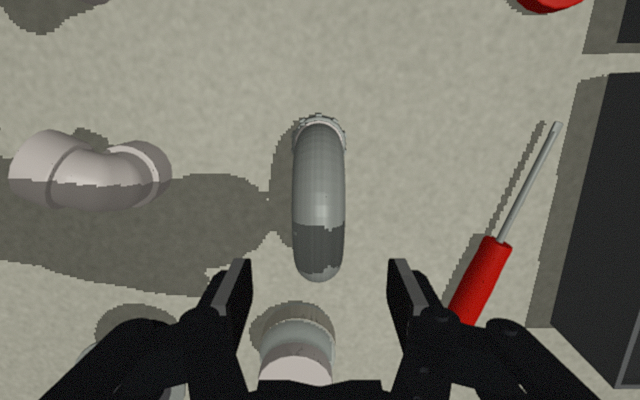

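```bash
python3 -m handwheel '[[[0.001,-0.001,0.02,0,0,0.01,0.06],[0.002,-0.001,0.042,0,0,0.01,0.06],[0.002,-0.001,0.056,0,0,0.01,0.06],[0.002,-0.001,0.061,0,0,0.01,0.06],[0.002,-0.001,0.061,0,0,0.01,0.03],[0.002,-0.001,0.061,0,0,0.01,0.02],[0.002,-0.001,0.061,0,0,0.01,0.02],[0.002,-0.001,0.061,0,0,0.01,0.02]]]' 20; python3 -c "
from h import *
st()"; python3 -m handwheel '[[[0,0,-0.003,0,0,0,0.02],[0,0,-0.01,0,0,0,0.02],[0,0,-0.025,0,0,0,0.02],[0,0,-0.045,0,0,0,0.02],[0,0,-0.07,0,0,0,0.02],[0,0,-0.1,0,0,0,0.02],[0,0,-0.12,0,0,0,0.02]]]' 20; python3 -c "
from h import *
cv2.imwrite('pics/w15.png',manip.camera('wrist'))
plan([.507,.1043,.29],136)"
```

```text
clock: 25.38
position: [0.5843, -0.2557, 0.0705]
ee_rot: [0.713, 0.701, 0.0, 0.001]
ft_force: [0.8, 0.6, 6.2]
grip_width: 0.363
t 25.38 pos [ 0.5843 -0.2557  0.0705] psi 88.97 tilt [ 0.09 -0.04] F [0.8 0.6 6.2] T [0.01 0.07 0.  ] grip 31.0mm q [ 0.53  0.5  -0.25  1.59  0.13  1.07  0.23]
clock: 26.25
position: [0.5843, -0.2556, 0.1925]
ee_rot: [0.713, 0.701, 0.001, 0.001]
ft_force: [-0.0, -0.3, -2.9]
grip_width: 0.37
t 26.30 pos [ 0.5851 -0.2559  0.1948] psi 88.96 tilt [ 0.3  -0.12] F [0.5 0.2 0.3] T [-0.01 -0.07  0.01] grip 31.0mm q [ 0.54  0.39 -0.26  1.47  0.1   1.29  0.25]
-> shift [ 0.3585 -0.0841 -0.0964] rot [ 0.0041  0.0041 -0.8209]
```

View pics/w15.png

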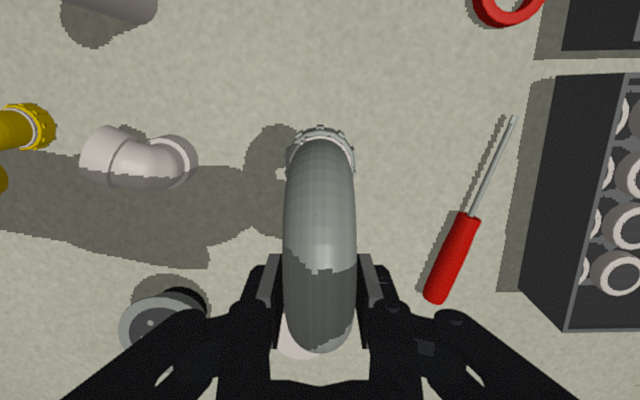

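```bash
python3 -m handwheel '[[[0.014,-0.003,-0.02,0,0,-0.03,0.02],[0.036,-0.008,-0.045,0,0,-0.08,0.02],[0.065,-0.015,-0.07,0,0,-0.15,0.02],[0.097,-0.023,-0.085,0,0,-0.22,0.02],[0.129,-0.03,-0.094,0,0,-0.295,0.02],[0.161,-0.038,-0.096,0,0,-0.37,0.02],[0.194,-0.045,-0.096,0,0,-0.44,0.02],[0.226,-0.053,-0.096,0,0,-0.515,0.02]]]' 20; python3 -c "
from h import *
plan([.507,.1043,.29],136)"
```

```text
clock: 27.3
position: [0.534, -0.0262, 0.2849]
ee_rot: [0.509, 0.861, -0.0, -0.0]
ft_force: [0.1, 0.2, -1.9]
grip_width: 0.367
t 27.30 pos [ 0.534  -0.0262  0.2849] psi 118.77 tilt [-0.05  0.  ] F [ 0.1  0.2 -1.9] T [-0.02 -0.01  0.02] grip 31.3mm q [ 0.38  0.14 -0.46  1.6   0.06  1.42  0.42]
-> shift [ 0.1274  0.0392 -0.0051] rot [-0.0007 -0.0006 -0.3008]
```

```bash
python3 -m handwheel '[[[0.03,0.009,-0.002,0,0,-0.07,0.02],[0.06,0.018,-0.004,0,0,-0.14,0.02],[0.09,0.028,-0.005,0,0,-0.21,0.02],[0.115,0.035,-0.005,0,0,-0.27,0.02],[0.127,0.039,-0.005,0,0,-0.3,0.02],[0.127,0.039,0.01,0,0,-0.3,0.02],[0.127,0.039,0.035,0,0,-0.3,0.02],[0.127,0.039,0.035,0,0,-0.3,0.02]]]' 20; python3 -c "
from h import *
import pickle
c=cam('wrist');im=manip.camera('wrist');cv2.imwrite('pics/w16.png',im)
plan([.507,.1043,.137],136)
crop(im,205,150,260,80,3,'pics/w16c.png')
for r in(.05,.095,.142):
    p=np.array([.573,.1726])+r*np.array([np.cos(np.radians(-134)),np.sin(np.radians(-134))]);u=proj('wrist',[*p,.13],c);print(u,(u-[205,150])*3)
"
```

```text
clock: 28.3
position: [0.5076, 0.0999, 0.2479]
ee_rot: [0.378, 0.926, -0.001, -0.002]
ft_force: [-0.4, 0.1, -2.2]
grip_width: 0.369
t 28.35 pos [0.5082 0.1004 0.2495] psi 135.55 tilt [-0.12 -0.03] F [-0.1 -0.4 -2.6] T [-0.03 -0.01  0.01] grip 31.2mm q [ 0.25  0.13 -0.58  1.69  0.07  1.35  0.46]
-> shift [0.0035 0.0022 0.1125] rot [-0.0019 -0.0011 -0.0079]
[381.67286573 189.39445457] [530.0185972  118.18336371]
[323.75333394 189.73304551] [356.26000181 119.19913653]
[263.39955479 190.08586678] [175.19866437 120.25760035]
```

View pics/w16.png

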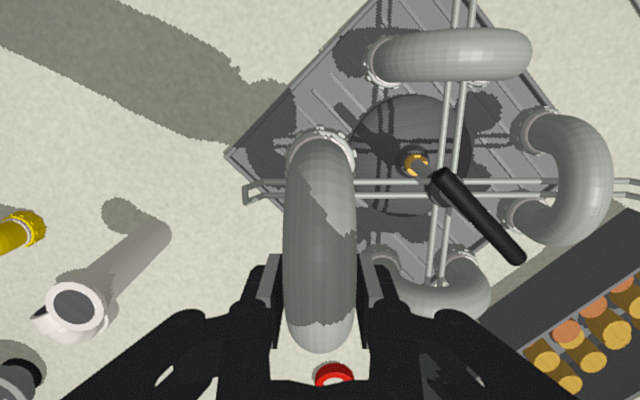

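View pics/w16c.png

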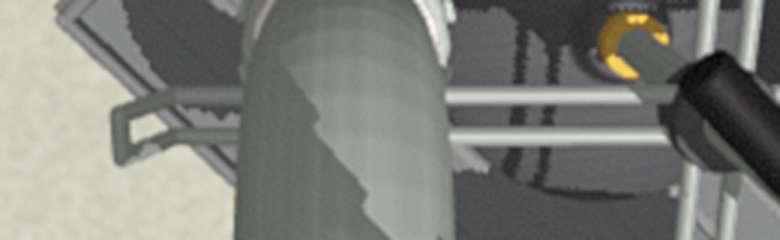

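```bash
python3 -m handwheel '[[[0.004,0.002,0.008,0.0,0,-0.008,0.02],[0.004,0.002,0.022,0,0,-0.008,0.02],[0.004,0.002,0.042,0,0,-0.008,0.02],[0.004,0.002,0.062,0,0,-0.008,0.02],[0.004,0.002,0.082,0,0,-0.008,0.02],[0.004,0.002,0.096,0,0,-0.008,0.02],[0.004,0.002,0.102,0,0,-0.008,0.02],[0.004,0.002,0.103,0,0,-0.008,0.02]]]' 20; python3 -c "
from h import *
plan([.507,.1043,.138],136)
cv2.imwrite('pics/w17.png',manip.camera('wrist'))
"
```

```text
clock: 29.35
position: [0.5071, 0.106, 0.1475]
ee_rot: [0.374, 0.928, 0.0, 0.0]
ft_force: [-0.5, 0.1, -1.8]
grip_width: 0.369
t 29.35 pos [0.5071 0.106  0.1475] psi 136.13 tilt [0. 0.] F [-0.5  0.1 -1.8] T [ 0.02 -0.01 -0.02] grip 31.5mm q [ 0.23  0.21 -0.58  1.82  0.13  1.14  0.41]
-> shift [-0.0011 -0.0013  0.0095] rot [0.     0.     0.0022]
```

View pics/w17.png

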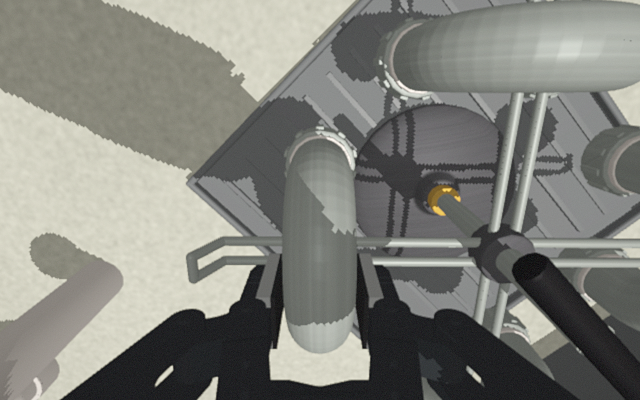

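Centred on the prong (wires at rows ~243 and 262 either side of the crown). Lowering the last 9 mm gently.

```bash
python3 -m handwheel '[[[0,0,0.003,0,0,0,0.02],[0,0,0.006,0,0,0,0.02],[0,0,0.0075,0,0,0,0.02],[0,0,0.0085,0,0,0,0.02],[0,0,0.009,0,0,0,0.02],[0,0,0.009,0,0,0,0.02]]]' 20; python3 -c "
from h import *
st()"; python3 -m handwheel '[[[0,0,0.0005,0,0,0,0.02],[0,0,0.001,0,0,0,0.02],[0,0,0.001,0,0,0,0.02]]]' 20; python3 -c "
from h import *
st()"
```

```text
clock: 30.15
position: [0.5071, 0.106, 0.1385]
ee_rot: [0.374, 0.928, -0.0, 0.0]
ft_force: [-0.2, 0.1, -2.0]
grip_width: 0.367
t 30.15 pos [0.5071 0.106  0.1385] psi 136.12 tilt [ 0. -0.] F [-0.2  0.1 -2. ] T [-0.    0.   -0.02] grip 31.3mm q [ 0.23  0.22 -0.58  1.83  0.13  1.13  0.41]
clock: 30.52
position: [0.507, 0.1059, 0.1375]
ee_rot: [0.374, 0.928, -0.0, 0.0]
ft_force: [-0.4, 0.5, -2.4]
grip_width: 0.366
t 30.52 pos [0.507  0.1059 0.1375] psi 136.12 tilt [-0.   -0.01] F [-0.4  0.5 -2.4] T [ 0.05 -0.01  0.  ] grip 31.2mm q [ 0.23  0.22 -0.58  1.83  0.14  1.12  0.41]
```

```bash
python3 -m handwheel '[[[0,0,0.0005,0,0,0,0.02],[0,0,0.001,0,0,0,0.02],[0,0,0.001,0,0,0,0.02]]]' 20; python3 -c "
from h import *
st()"; python3 -m handwheel '[[[0,0,0.0004,0,0,0,0.02],[0,0,0.0007,0,0,0,0.02],[0,0,0.0007,0,0,0,0.02]]]' 20; python3 -c "
from h import *
st()"
```

```text
clock: 30.9
position: [0.5072, 0.1059, 0.1368]
ee_rot: [0.374, 0.928, 0.0, 0.0]
ft_force: [-1.1, -0.7, 0.9]
grip_width: 0.366
t 30.90 pos [0.5072 0.1059 0.1368] psi 136.12 tilt [ 0.02 -0.01] F [-1.1 -0.7  0.9] T [-0.12  0.3   0.05] grip 31.3mm q [ 0.23  0.22 -0.58  1.83  0.14  1.12  0.4 ]
clock: 31.28
position: [0.5074, 0.1058, 0.1366]
ee_rot: [0.374, 0.928, -0.0, 0.001]
ft_force: [-3.3, -1.5, 8.7]
grip_width: 0.361
t 31.27 pos [0.5074 0.1058 0.1366] psi 136.11 tilt [ 0.05 -0.02] F [-3.3 -1.5  8.7] T [-0.35  0.71  0.03] grip 30.9mm q [ 0.23  0.22 -0.58  1.83  0.14  1.12  0.4 ]
```

Resting on the wires; ease off, release, rise.

```bash
python3 -m handwheel '[[[0,0,-0.0007,0,0,0,0.02],[0,0,-0.0007,0,0,0,0.036],[0,0,-0.0007,0,0,0,0.045],[0,0,-0.0007,0,0,0,0.05],[0,0,-0.0007,0,0,0,0.05]]]' 20; python3 -c "
from h import *
st()
cv2.imwrite('pics/w18.png',manip.camera('wrist'))
"
```

```text
clock: 31.9
position: [0.507, 0.106, 0.1364]
ee_rot: [0.374, 0.928, -0.0, -0.0]
ft_force: [-0.7, 0.4, 0.6]
grip_width: 0.583
t 31.90 pos [0.507  0.106  0.1364] psi 136.13 tilt [-0.  0.] F [-0.7  0.4  0.6] T [-0.01  0.03 -0.04] grip 49.8mm q [ 0.23  0.23 -0.58  1.83  0.14  1.12  0.4 ]
```

View pics/w18.png

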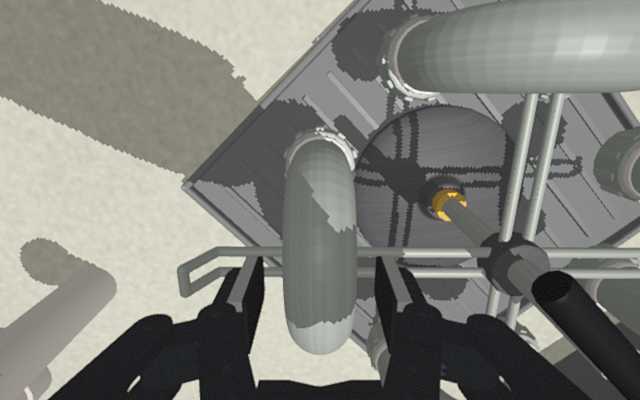

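```bash
python3 -m handwheel '[[[0,0,-0.01,0,0,0,0.05],[0,0,-0.035,0,0,0,0.05],[0,0,-0.07,0,0,0,0.05],[0,0,-0.11,0,0,0,0.05],[0,0,-0.145,0,0,0,0.05],[-0.04,0,-0.15,0,0,0,0.05],[-0.09,0,-0.15,0,0,0,0.05],[-0.14,0,-0.15,0,0,0,0.05]]]' 20; python3 -m handwheel '[[[-0.04,0,0,0,0,0,0.05],[-0.08,0,0,0,0,0,0.05],[-0.11,0,0,0,0,0,0.05],[-0.12,0,0,0,0,0,0.05],[-0.12,0,0,0,0,0,0.05]]]' 20;python3 -c "
from h import *
st()
im=manip.camera('top');s=manip.camera('scene')
cv2.imwrite('pics/topE.png',im);cv2.imwrite('pics/sE.png',s)
crop(im,180,100,140,140,4,'pics/tEc.png');crop(s,310,120,170,160,3.7,'pics/sEc.png')
"
```

```text
clock: 32.95
position: [0.609, 0.0079, 0.2877]
ee_rot: [0.373, 0.928, 0.0, 0.001]
ft_force: [0.8, 0.8, 0.0]
grip_width: 0.587
clock: 33.58
position: [0.6944, -0.0739, 0.2866]
ee_rot: [0.374, 0.928, 0.0, -0.0]
ft_force: [1.2, 0.2, -0.5]
grip_width: 0.586
t 33.58 pos [ 0.6944 -0.0739  0.2866] psi 136.12 tilt [-0.01  0.03] F [ 1.2  0.2 -0.5] T [0.06 0.07 0.07] grip 50.1mm q [ 0.32  0.52 -0.45  1.12  0.21  1.54  0.72]
```

View pics/tEc.png

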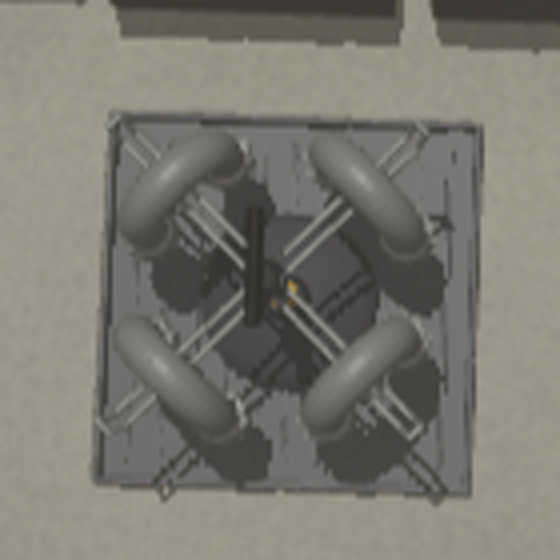

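View pics/sEc.png

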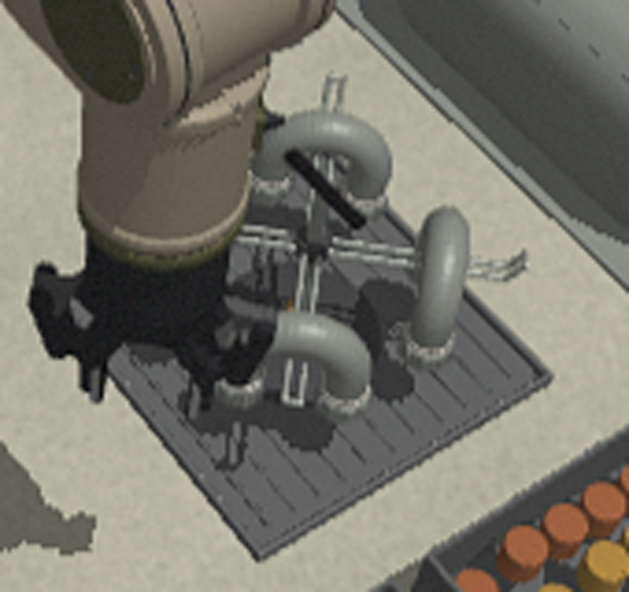

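View pics/topE.png

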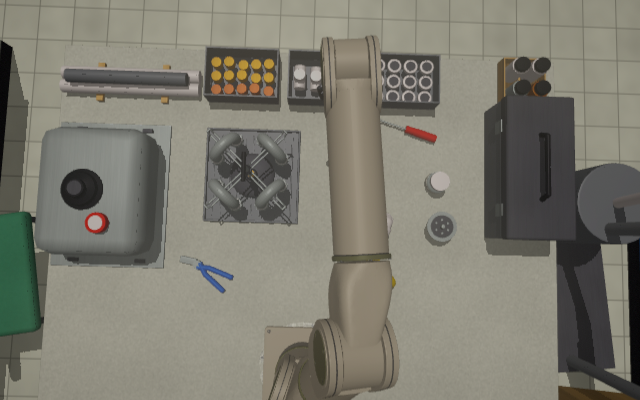

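```bash
python3 -c "
from workcell import manip
print(manip.hand_in())"
```

```text
the job is handed in; nothing more can be done
None
```

The rack is turned and both chromed bends hang on its two front prongs, mouths down. I handed the job in at about 33.6 s.

- **Rack:** I gripped the T-bar and turned it about 145° clockwise at roughly 32°/s. The camera images put the empty prongs about 1° off the exact ±45° from straight ahead. The two bends already on the rack stayed hanging.
- **Bends:** I picked each up with the 20 N minimum grip. I lowered each in steps of 1 mm or less until the wires took the weight, with at most about 9 N of vertical force at the wrist, then eased off and let go.
- **Final pictures:** The top view shows all four bends hanging square on their prongs and the gripper clear of everything. The tub, strainer, pliers and driver looked undisturbed. The arm hid the tape roll, tailpiece, elbow and most of the yellow bend, so I did not re-check those. The scene view was also partly blocked by the arm.
- **Disagreement:** The cameras and the gripper placed the rack's axis about 2–3 mm apart. I used the gripper's reading, and the bends went on centred with several millimetres to spare.

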